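Dock the incubator loggers and set the reader carriage free of backlash

TASK

Plug every incubator logger on the bench fully home, upright, into a free socket of the reader's carriage. Then turn the black knob clockwise to wind the carriage clearly past the red pointer (about 5 mm) and wind it back anticlockwise until its black line stands at the pointer, so that the screw's play is taken up on the return, and last press the green start button. Leave the stack of culture dishes where it stands.

Things in the scene. Friction and masses are not known exactly. Their poses are not given: they have to be found in the camera images.
- logger1_mid (a point): Logger 1: loose white block with blue cap, upright, plug down; may be absent (two or three are there). Body 46 mm (its x) by 54 mm (its y) by 44 mm tall; below it a heavy brass plug 38 mm (x) by 46 mm (y), 16 mm long; 60 mm tall in all, 0.24-0.39 kg. This is its centre, 30 mm above the plug's end. z up. Half a turn about z makes no difference.
- logger2_mid (a point): Logger 2: loose white block with orange cap, upright, plug down; may be absent (two or three are there). Body 46 mm (its x) by 54 mm (its y) by 44 mm tall; below it a heavy brass plug 38 mm (x) by 46 mm (y), 16 mm long; 60 mm tall in all, 0.24-0.39 kg. This is its centre, 30 mm above the plug's end. z up. Half a turn about z makes no difference.
- logger3_mid (a point): Logger 3: loose white block with yellow cap, upright, plug down; may be absent (two or three are there). Body 46 mm (its x) by 54 mm (its y) by 44 mm tall; below it a heavy brass plug 38 mm (x) by 46 mm (y), 16 mm long; 60 mm tall in all, 0.24-0.39 kg. This is its centre, 30 mm above the plug's end. z up. Half a turn about z makes no difference.
- socket1 (a point): Mouth of socket 1 in the top of the carriage (aluminium block 100 x 212 x 30 mm on the cream dock, top 74 mm above the bench); moves with it. Hole 40.5 mm (x) by 48.5 mm (y), 20 mm deep; takes any logger, logger x along socket x, with 1.2 mm to spare each side. Fully home, a logger's body rests on the carriage, its centre 14 mm above this point. Sockets 66 mm apart along y.
- socket2 (a point): Mouth of socket 2 in the top of the carriage (aluminium block 100 x 212 x 30 mm on the cream dock, top 74 mm above the bench); moves with it. Hole 40.5 mm (x) by 48.5 mm (y), 20 mm deep; takes any logger, logger x along socket x, with 1.2 mm to spare each side. Fully home, a logger's body rests on the carriage, its centre 14 mm above this point. Sockets 66 mm apart along y.
- socket3 (a point): Mouth of socket 3 in the top of the carriage (aluminium block 100 x 212 x 30 mm on the cream dock, top 74 mm above the bench); moves with it. Hole 40.5 mm (x) by 48.5 mm (y), 20 mm deep; takes any logger, logger x along socket x, with 1.2 mm to spare each side. Fully home, a logger's body rests on the carriage, its centre 14 mm above this point. Sockets 66 mm apart along y.
- carriage_mark (a point): A point on the carriage's black line (24 mm long, along x), on its top face at the edge beside the reading head. It moves with the carriage.
- index_tip (a point): Tip of the red pointer of the white reading head (42 mm tall, on the dock beside the carriage), 2 mm above the carriage's top. Axes parallel to the dock's. At the start the black line lies 24 to 40 mm from it towards this frame's +y; the carriage travels to -y. The line is at the pointer when carriage_mark has y = 0 in this frame.
- carriage (a joint): Travel of the carriage along the dock's -y, 0 at the start, 0 to 0.060 m. It moves 10 mm for each radian that the screw turns. Only the knob drives it.
- knob_grip (a point): On the upright axis of the round black knob (50 mm diameter, 34 mm tall, white line on top) at the height to grip: 13 mm below its top, 25 mm above the grey gearbox under it (84 mm square). Clockwise from above winds the carriage to -y (its value grows), anticlockwise back. Takes about 0.2 N m, stays where left, does not rise; several turns are free.
- screw_play (a joint): Where the knob stands within the drive's backlash, -0.25 to +0.25 rad, anywhere at the start. Over these 0.5 rad it turns without moving the carriage; at +0.25 it drives it on clockwise (to -y), at -0.25 it drives it back anticlockwise. Below -0.1 counts as taken up on the return.
- start_button (a joint): Travel of the start button, 0 up, 0.006 m fully down; springs back; about 5 N. Pressed beyond 0.004 m.
- start_button_top (a point): Centre of the top of the round green start button (30 mm diameter, on a cream box 90 x 70 x 35 mm on the bench), about 57 mm above the bench; press straight down.
- dishes_mid (a point): Centre of a loose stack of three culture dishes, 90 mm diameter, 45 mm tall; to be left where it stands.
Not all that is in view belongs to the job. Leave any pink or turquoise look-alike of the part that bears logger3_mid alone. What is shaped like the part that bears logger2_mid but brown is not meant.

How it is judged (in metres and radians):
On the way, in this order (a step that is already met when the one before it is completed fails the run):
1. every logger present is fully home in a socket, upright (((horizontal distance between logger1_mid and socket1 below 0.005 m and z of logger1_mid in the frame of socket1 below 0.0165 m and angle between the x axis of logger1_mid and the x axis of socket1, either way round below 0.2 rad and angle between logger1_mid's own z axis and vertical below 0.08 rad) or (horizontal distance between logger1_mid and socket2 below 0.005 m and z of logger1_mid in the frame of socket2 below 0.0165 m and angle between the x axis of logger1_mid and the x axis of socket2, either way round below 0.2 rad and angle between logger1_mid's own z axis and vertical below 0.08 rad) or (horizontal distance between logger1_mid and socket3 below 0.005 m and z of logger1_mid in the frame of socket3 below 0.0165 m and angle between the x axis of logger1_mid and the x axis of socket3, either way round below 0.2 rad and angle between logger1_mid's own z axis and vertical below 0.08 rad)) and ((horizontal distance between logger2_mid and socket1 below 0.005 m and z of logger2_mid in the frame of socket1 below 0.0165 m and angle between the x axis of logger2_mid and the x axis of socket1, either way round below 0.2 rad and angle between logger2_mid's own z axis and vertical below 0.08 rad) or (horizontal distance between logger2_mid and socket2 below 0.005 m and z of logger2_mid in the frame of socket2 below 0.0165 m and angle between the x axis of logger2_mid and the x axis of socket2, either way round below 0.2 rad and angle between logger2_mid's own z axis and vertical below 0.08 rad) or (horizontal distance between logger2_mid and socket3 below 0.005 m and z of logger2_mid in the frame of socket3 below 0.0165 m and angle between the x axis of logger2_mid and the x axis of socket3, either way round below 0.2 rad and angle between logger2_mid's own z axis and vertical below 0.08 rad)) and ((horizontal distance between logger3_mid and socket1 below 0.005 m and z of logger3_mid in the frame of socket1 below 0.0165 m and angle between the x axis of logger3_mid and the x axis of socket1, either way round below 0.2 rad and angle between logger3_mid's own z axis and vertical below 0.08 rad) or (horizontal distance between logger3_mid and socket2 below 0.005 m and z of logger3_mid in the frame of socket2 below 0.0165 m and angle between the x axis of logger3_mid and the x axis of socket2, either way round below 0.2 rad and angle between logger3_mid's own z axis and vertical below 0.08 rad) or (horizontal distance between logger3_mid and socket3 below 0.005 m and z of logger3_mid in the frame of socket3 below 0.0165 m and angle between the x axis of logger3_mid and the x axis of socket3, either way round below 0.2 rad and angle between logger3_mid's own z axis and vertical below 0.08 rad))), for 0.2 s.
2. the carriage's line is wound at least 4 mm past the pointer (to -y) (y of carriage_mark in the frame of index_tip below -0.004 m), for 0.1 s.
3. the line is brought back to the pointer with the screw's play taken up on the return (y of carriage_mark in the frame of index_tip between -0.0025 and 0.0025 m and value of joint screw_play below -0.1 rad), for 0.2 s.
4. the start button is pressed (value of joint start_button above 0.004 m), for 0.05 s.
At the end, for the whole second after the job is handed in: Every logger present is home in a socket (5 mm off centre at most, within 2.5 mm of full depth, upright); the black line is within 2.5 mm of the pointer along y with the play on the return side (below -0.1 rad); the button was pressed and is up again (all of step 1 and all of step 3 and value of joint start_button below 0.002 m); the robot touches nothing.
It fails at once if the stack of culture dishes is moved more than 40 mm or tipped (distance of dishes_mid from where it was at the start of the episode above 0.04 m or angle between dishes_mid's own z axis and vertical above 0.5 rad).
Of logger1, logger2, logger3 only 2 to 3 are there at a start; the rules pass over those that are not, and their reading is None.
At some moment in a run one of logger1, logger2, logger3 may be knocked a few centimetres aside while the robot is not near it.
It also fails if it takes over 210 s, if anything falls off the work surface, if the arm or the gripper's body presses on something with over 40 N, if the wrist force passes 120 N, or if a joint passes its speed limit or range.

ROBOT

A 7-joint arm with a two-finger parallel gripper is mounted at the origin on the work surface. World frame = base frame: x ahead of the robot, y to its left, z up, the work surface at z = 0. Lengths are in m, angles in degrees, forces in N, time in s.
With the tool pointing down it reaches from about 0.425 to 0.825 m from the base axis. Payload 3.6 kg.
Tool frame: the origin (TCP) lies at the very end of the fingers, on their centre line; the grasp point (between the pads) lies 19 mm behind it; z points along the fingers, y is the direction in which the jaws open and shut (so a half turn about z gives the same grasp; the last joint's range is limited). The gripper opens to 85 mm and grips with 20 to 120 N. Pads are 22 mm wide; open, the fingers measure 114 mm over their backs; the gripper's body (76 mm by 85 mm) begins 54 mm behind the grasp point. The pads swing forward as they close: fully open they stand 13 mm farther back than shut.
Start: joints at [-67.408, 35.231, -0.722, 81.555, 0.464, 63.22, -2.315], TCP at [0.265, 0.593, 0.21] pointing down, gripper open.
Joint ranges: [-178.69, 178.69], [-17.37, 117.87], [-77.05, 75.6], [15.02, 138.74], [-78.02, 258.01], [0.78, 113.62], [-162.83, 162.83]. Speed limits (degrees/s): [159.86, 159.86, 180, 180, 180, 180, 180].

INTERFACE

Orientations are given as a 3x3 rotation matrix whose columns are the frame's x, y, z axes.
In Python, from bench import status, imaging, workorder gives the robot as it stands.
- The arm moves only by the tool servo_tool, never from a script. Its argument "deltas" is a list of rows, each a list of 5 numbers: the shift along the tool's x, y, z in mm, then the turn about the tool's z in rad, then the finger opening in mm, from 0 to 85.4. A call has 1 to 8 rows; each row is the pose to reach, as a shift and turn from the pose commanded when the call began, along the tool's axes at that moment; what a row does not reach only later rows make up. A row lasts 1/12 s, in which the tool goes at most 41.7 mm and 7.16 degrees, less where a joint would pass 70% of its speed; a pose out of reach is approached as far as the arm can. A call with a gripper value outside its range is refused whole. The fingers move at their own pace and stop on an object; "squeeze" is the grip in N (left out, the last holds). Time passes only in rows, so rows that repeat a pose let the fingers close. It gives the time, the measured TCP pose, the force and the opening at its end, in the units of the state.
- status.read_state(): the state, without advancing time (a new reading comes with each control period).
- imaging.camera(name): name is "scene" or "top"; returns a dict with "img" (400x640x3 uint8, red, green, blue), "K" (3x3 intrinsics, pixels), "k1" (the pictures are not rectified: a ray, as slopes to the right and down, at radius r is drawn at 1 + k1 r^2 times it, then the intrinsics apply), "rvec" (rotation vector, rad) and "tvec" (3), from world to camera coordinates, as OpenCV has them. Camera axes: x right, y down, z forward; pixel columns grow to the right and rows downward; lengths in m; the calibration is good to about 2 mm. A picture is of the moment at which its call begins. There is no depth.
- workorder.job_done(): hands the job in, once; it reports no verdict.
The state is a dict: "clock": time; "qpos": joint angles; "joint_velocities": joint speeds; "joint_efforts": joint torques, N m; "eef_pos": TCP position; "eef_rot": TCP orientation; "contact_force": force on the tool from outside, world axes, zero at the start; "torque": the same for the moment, N m; "gripper_width": finger opening in m.
Only numpy, scipy, OpenCV 4.12 (cv2) and the standard library are available. Lean on these libraries where they do the work, as an engineer would, in place of code of your own. Each camera call takes 0.05 s, during which the arm holds its last target. There are 200 camera calls.

## Working session

There is one attempt and no reset: what is moved stays moved. The work goes in short steps, Python scripts to look and compute and a tool call to move; the robot and the scene stay as the last step left them, time stands still between calls to the robot, and variables do not carry over. Pictures are saved under pics/ and viewed, about 12 in all and at most 16, crops included, and the job is handed in when it is done.

Besides the shell and the picture viewer there is one more tool, called as name(argument=value, ...), one argument or row to a line, values as JSON. servo_tool: Moves the arm, as the interface text tells. Its arguments: {"type":"object","properties":{"deltas":{"type":"array","items":{"type":"array","items":{"type":"number"}}},"squeeze":{"type":"number"}},"required":["deltas"]}

```bash
ls; mkdir -p pics; cat > h.py <<'E'
import numpy as np, cv2
from bench import status, imaging, workorder
def snap(n,f=None):
    c=imaging.camera(n)
    if f: cv2.imwrite('pics/'+f,c['img'][...,::-1])
    return c
def ray(c,u,v):
    K=c['K'];d=np.array([(u-K[0][2])/K[0][0],(v-K[1][2])/K[1][1]])
    p=d.copy()
    for _ in range(20): p=d/(1+c['k1']*(p@p))
    R=cv2.Rodrigues(np.array(c['rvec'],float))[0]
    return -R.T@np.ravel(c['tvec']), R.T@np.array([p[0],p[1],1])
def at(c,u,v,z):
    o,d=ray(c,u,v); return o+d*(z-o[2])/d[2]
def proj(c,P):
    R=cv2.Rodrigues(np.array(c['rvec'],float))[0]; q=R@np.array(P,float)+np.ravel(c['tvec'])
    p=q[:2]/q[2]; p=p*(1+c['k1']*(p@p)); K=c['K']
    return np.array([K[0][0]*p[0]+K[0][2],K[1][1]*p[1]+K[1][2]])
def crop(c,u0,v0,u1,v1,s,f):
    cv2.imwrite('pics/'+f,cv2.resize(c['img'][v0:v1,u0:u1,::-1],None,fx=s,fy=s,interpolation=cv2.INTER_CUBIC))
def save(c,f): np.save(f,c,allow_pickle=True)
def load(f): return np.load(f,allow_pickle=True).item()
E
python3 - <<'E'
from h import *
for n in('top','scene'):
    c=snap(n,n+'0.png'); save(c,n+'0.npy'); print(n,c['K'],c['k1'],-cv2.Rodrigues(np.array(c['rvec'],float))[0].T@np.ravel(c['tvec']))
print(status.read_state())
E
```

```text
pics
top [[394.41118237   0.         317.85329118]
 [  0.         394.41118237 198.7447727 ]
 [  0.           0.           1.        ]] -0.09233217653210507 [ 0.34957844 -0.03058879  1.13430572]
scene [[365.11442705   0.         319.52261547]
 [  0.         365.11442705 200.15291292]
 [  0.           0.           1.        ]] -0.023860570620701727 [ 0.89782065 -0.37214477  0.90452722]
{'clock': 0.1, 'qpos': array([-67.40956888,  35.28343054,  -0.72367671,  81.6331419 ,
         0.4658233 ,  63.22076028,  -2.3140224 ]), 'joint_velocities': array([-0.00678069, -0.1386197 ,  0.01553299, -0.1693724 , -0.07112752,
       -0.03048951,  0.00310243]), 'joint_efforts': array([ 1.49146625e-03, -4.70383036e+01,  2.60299444e-01, -1.71570289e+01,
        1.00622704e-02,  5.86933078e-03, -3.37792450e-06]), 'eef_pos': array([0.26518929, 0.59261812, 0.20855139]), 'eef_rot': array([[-9.12813945e-01,  4.08374667e-01, -9.13427611e-04],
       [ 4.08375685e-01,  9.12811388e-01, -2.16112857e-03],
       [-4.87630347e-05, -2.34572992e-03, -9.99997248e-01]]), 'contact_force': array([-0.75379609, -0.47099598,  0.3625329 ]), 'torque': array([ 0.00867578,  0.01759738, -0.03182435]), 'gripper_width': 0.08557019848904937}
```

View pics/top0.png

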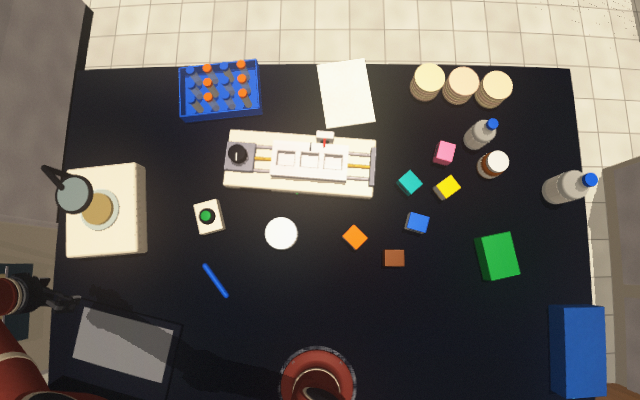

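View pics/scene0.png

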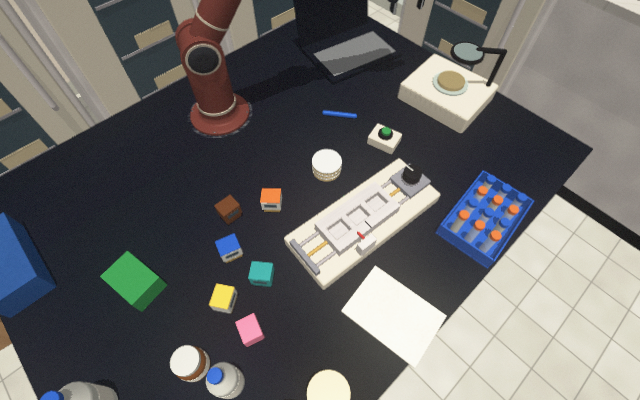

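The top view shows loggers blue (417,222), orange (355,237) and yellow (447,187). The carriage sockets are near (285–335,160), the knob at (238,155), the button at (207,215) and the dishes at (281,233). I'll enlarge.

```bash
python3 - <<'E'
from h import *
t=load('top0.npy'); s=load('scene0.npy')
crop(t,215,120,385,205,4.7,'t_dock.png')
crop(t,335,165,470,275,5,'t_log.png')
E
```

```text
(no output)
```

View pics/t_dock.png

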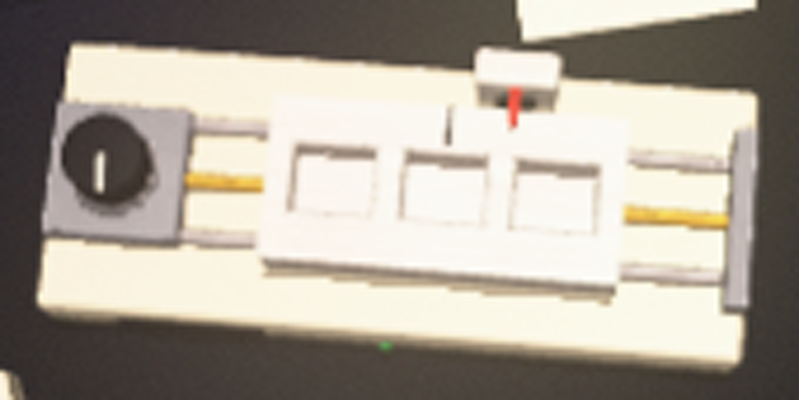

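View pics/t_log.png

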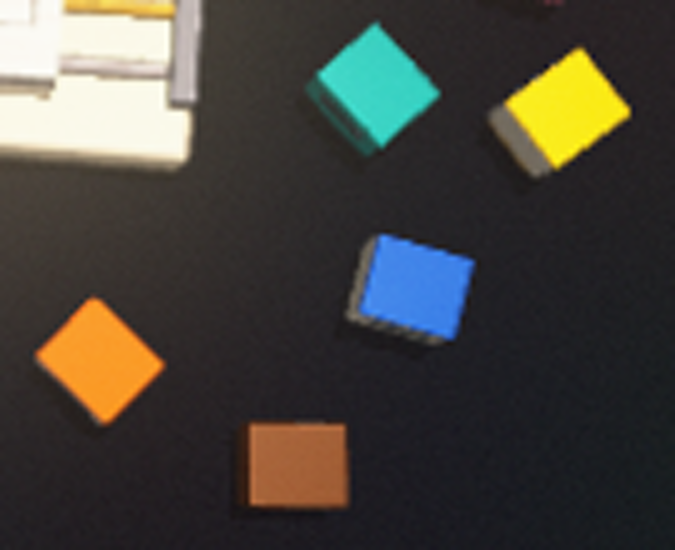

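```bash
python3 - <<'E'
from h import *
t=load('top0.npy'); s=load('scene0.npy')
def P(x,y,o,k,z): return at(t,o[0]+(x+.5)/k-.5,o[1]+(y+.5)/k-.5,z)[:2]
D=((215,120),4.7);L=((335,165),5)
def box(n,pts,o,z):
    q=np.array([P(*p,*o,z) for p in pts]); 
    a=(q[1]-q[0]+q[2]-q[3])/2; b=(q[3]-q[0]+q[2]-q[1])/2
    print(n,'c',q.mean(0).round(4),'a %.1f mm %.1f deg'%(np.linalg.norm(a)*1e3,np.degrees(np.arctan2(a[1],a[0]))),'b %.1f mm %.1f deg'%(np.linalg.norm(b)*1e3,np.degrees(np.arctan2(b[1],b[0]))))
box('orange',[(95,297),(165,366),(106,426),(36,356)],L,.06)
box('blue',[(380,234),(474,261),(455,341),(359,315)],L,.06)
box('yellow',[(580,47),(631,110),(556,170),(505,105)],L,.06)
box('brown',[(249,423),(348,423),(348,507),(249,507)],L,.06)
box('carr',[(272,95),(630,120),(614,288),(263,262)],D,.074)
box('S_l',[(293,145),(377,150),(372,217),(288,210)],D,.074)
box('S_m',[(405,150),(489,157),(484,225),(400,220)],D,.074)
box('S_r',[(515,158),(600,163),(597,233),(509,229)],D,.074)
for n,p,z in[('line',(449,105),.074),('line',(449,143),.074),('tip',(514,128),.076),('knob',(106,158),.1),('knob',(106,158),.12)]: print(n,z,P(*p,*D,z).round(4))
print('dock',[P(*p,*D,.044).round(3) for p in [(70,43),(757,93),(742,362),(38,310)]])
print('btn',at(t,207,215.5,.057),'dish',at(t,281.5,233,.045))
def tri(a,b):
    o1,d1=ray(t,*a);o2,d2=ray(s,*b)
    A=np.c_[d1,-d2]; k=np.linalg.lstsq(A,o2-o1,rcond=None)[0]; return (o1+d1*k[0]).round(4),(o2+d2*k[1]).round(4)
crop(s,340,100,440,260,3.75,'s_dock.png')
E
```

```text
orange c [ 0.4111 -0.1023] a 53.3 mm -134.7 deg b 45.7 mm 135.3 deg
blue c [ 0.4519 -0.2755] a 53.8 mm -105.5 deg b 45.8 mm 164.6 deg
yellow c [ 0.5523 -0.363 ] a 45.0 mm -143.0 deg b 55.0 mm 127.6 deg
brown c [ 0.3557 -0.2089] a 53.5 mm -89.8 deg b 45.0 mm 179.1 deg
carr c [0.6212 0.0235] a 209.9 mm -94.1 deg b 101.8 mm 176.6 deg
S_l c [0.6272 0.0896] a 50.0 mm -94.2 deg b 40.2 mm 177.1 deg
S_m c [0.6227 0.0233] a 49.7 mm -94.1 deg b 41.9 mm 176.7 deg
S_r c [ 0.6181 -0.0419] a 50.9 mm -92.9 deg b 42.7 mm 176.6 deg
line 0.074 [0.6733 0.0212]
line 0.074 [0.65   0.0209]
tip 0.076 [ 0.6586 -0.0175]
knob 0.1 [0.6339 0.2192]
knob 0.12 [0.6284 0.2143]
dock [array([0.723, 0.259]), array([ 0.691, -0.165]), array([ 0.524, -0.154]), array([0.554, 0.27 ])]
btn [0.46701405 0.30751043 0.057     ] dish [0.42111971 0.0989476  0.045     ]
```

View pics/s_dock.png

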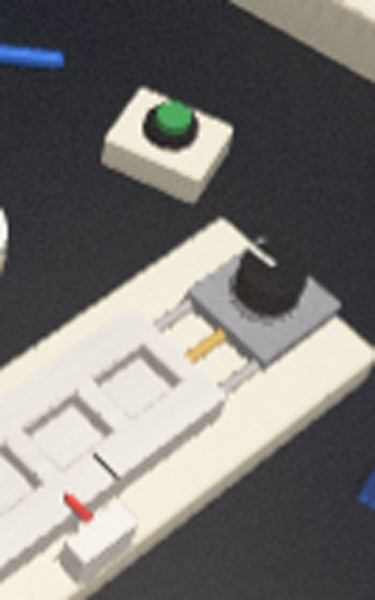

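Scene crop: knob top centre at about (273,256) and button top at (174,117) in the crop. Next, triangulate the knob and print the deltas for the first move.

```bash
cat >> h.py <<'E'
def go(x,y,z,yaw,full=False):
    "total delta row (tool mm, rad cw) from the measured pose to a TCP target; yaw = direction of the jaw axis, deg"
    s=status.read_state(); R=np.array(s['eef_rot']); p=np.array(s['eef_pos'])
    d=R.T@(np.array([x,y,z])-p)*1e3
    cur=np.degrees(np.arctan2(R[1,1],R[0,1])); t=cur-yaw
    if not full: t=(t+90)%180-90
    print('delta',d.round(1),'turn',round(np.radians(t),3),'| now',p.round(4),'yaw %.1f'%cur,'q7 %.0f'%s['qpos'][6],'w %.1f'%(s['gripper_width']*1e3),'F',np.round(s['contact_force'],1),'t %.1f'%s['clock'])
E
python3 - <<'E'
from h import *
t=load('top0.npy'); s=load('scene0.npy')
def tri(a,b):
    o1,d1=ray(t,*a);o2,d2=ray(s,*b)
    k=np.linalg.lstsq(np.c_[d1,-d2],o2-o1,rcond=None)[0]; print((o1+d1*k[0]).round(4),(o2+d2*k[1]).round(4))
D=lambda x,y:(215+(x+.5)/4.7-.5,120+(y+.5)/4.7-.5)
S=lambda x,y:(340+(x+.5)/3.75-.5,100+(y+.5)/3.75-.5)
tri(D(106,158),S(272,256))
tri((207,215.5),S(174,117))
tri(D(514,128),S(67,496))
tri(D(449,143),S(95,456)); tri(D(449,105),S(118,478))
go(.5,.25,.22,10,True)
E
```

```text
[0.6321 0.2176 0.1063] [0.6341 0.22   0.1074]
[0.4674 0.3085 0.0537] [0.4695 0.3112 0.0548]
[ 0.6582 -0.0175  0.0774] [ 0.659  -0.0165  0.0776]
[0.6498 0.0209 0.0747] [0.6499 0.021  0.0747]
[0.673  0.0212 0.0749] [0.6723 0.0201 0.0747]
delta [-354.3 -216.9  -10.9] turn 0.976 | now [0.2652 0.5926 0.2086] yaw 65.9 q7 -2 w 85.6 F [-0.8 -0.5  0.4] t 0.1
```

servo_tool(
  deltas=[
    [-354, -217, -11, 0.976, 70],
    [-354, -217, -11, 0.976, 70],
    [-354, -217, -11, 0.976, 70],
    [-354, -217, -11, 0.976, 70],
    [-354, -217, -11, 0.976, 70],
    [-354, -217, -11, 0.976, 70],
    [-354, -217, -11, 0.976, 70],
    [-354, -217, -11, 0.976, 70],
  ],
  squeeze=40,
)

```text
clock: 0.77
eef_pos: [0.4541, 0.3164, 0.2183]
eef_rot: [[-0.168, 0.986, -0.001], [0.986, 0.168, -0.0], [-0.0, -0.001, -1.0]]
contact_force: [0.8, -0.1, 0.7]
gripper_width: 0.0703
```

```bash
python3 -c "
from h import *
go(.411,-.1023,.14,-44.7,True)"
```

```text
delta [-405.5 -112.7   78.4] turn 0.949 | now [0.4541 0.3164 0.2183] yaw 9.7 q7 -19 w 70.3 F [ 0.8 -0.1  0.7] t 0.8
```

servo_tool(
  deltas=[
    [-405, -113, 78, 0.949, 70],
    [-405, -113, 78, 0.949, 70],
    [-405, -113, 78, 0.949, 70],
    [-405, -113, 78, 0.949, 70],
    [-405, -113, 78, 0.949, 70],
    [-405, -113, 78, 0.949, 70],
    [-405, -113, 78, 0.949, 70],
    [-405, -113, 78, 0.949, 70],
  ],
)

```text
clock: 1.43
eef_pos: [0.4208, -0.0094, 0.1573]
eef_rot: [[0.703, 0.711, -0.0], [0.711, -0.703, -0.0], [-0.0, -0.0, -1.0]]
contact_force: [1.0, -0.6, -0.4]
gripper_width: 0.0699
```

```bash
python3 -c "
from h import *
go(.411,-.1023,.12,-44.7,True)"
```

```text
delta [-73.   58.3  37.3] turn 0.001 | now [ 0.4208 -0.0094  0.1573] yaw -44.7 q7 -27 w 69.9 F [ 1.  -0.6 -0.4] t 1.4
```

servo_tool(
  deltas=[
    [-73, 58.3, 37, 0, 70],
    [-73, 58.3, 37, 0, 70],
    [-73, 58.3, 37, 0, 70],
    [-73, 58.3, 37, 0, 70],
    [-73, 58.3, 37, 0, 70],
  ],
)

```text
clock: 1.85
eef_pos: [0.4116, -0.1014, 0.1203]
eef_rot: [[0.702, 0.712, -0.001], [0.712, -0.702, 0.0], [-0.001, -0.001, -1.0]]
contact_force: [-0.0, 0.9, -0.0]
gripper_width: 0.07
```

```bash
python3 -c "
from h import *
go(.411,-.1023,.024,-44.7,True)
c=snap('top'); save(c,'t1.npy'); s=snap('scene')
a=c['img'][165:275,335:470,::-1]; b=s['img'][140:300,180:300,::-1]
cv2.imwrite('pics/a1.png',np.hstack([cv2.resize(a,(390,480)) if 0 else cv2.resize(a,None,fx=3,fy=3),cv2.resize(b,None,fx=330/160,fy=330/160)[:330]]))"
```

```text
delta [-1.   0.4 96.3] turn 0.002 | now [ 0.4116 -0.1014  0.1203] yaw -44.6 q7 -11 w 70.0 F [-0.   0.9 -0. ] t 1.9
```

View pics/a1.png

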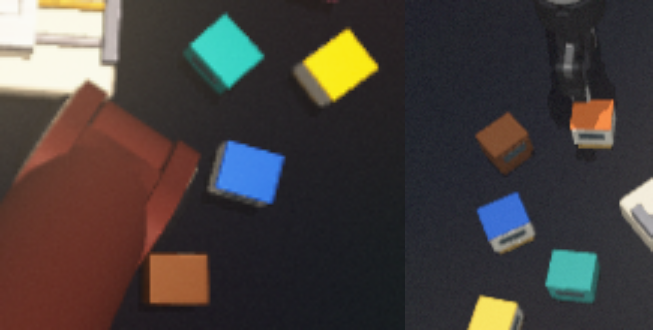

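The gripper is above the orange logger and the blue one hasn't moved. Descend, grip and lift.

servo_tool(
  deltas=[
    [-1, 0.4, 40, 0, 70],
    [-1, 0.4, 75, 0, 70],
    [-1, 0.4, 95, 0, 70],
    [-1, 0.4, 95, 0, 70],
    [-1, 0.4, 95, 0, 40],
    [-1, 0.4, 95, 0, 40],
    [-1, 0.4, 95, 0, 40],
    [-1, 0.4, 95, 0, 40],
  ],
  squeeze=50,
)

```text
clock: 2.62
eef_pos: [0.4128, -0.1012, 0.0271]
eef_rot: [[0.699, 0.715, 0.003], [0.715, -0.699, 0.0], [0.002, 0.002, -1.0]]
contact_force: [-1.3, 1.7, 4.4]
gripper_width: 0.0445
```

servo_tool(
  deltas=[
    [0, 0, 0, 0, 40],
    [0, 0, 0, 0, 40],
    [0, 0, -40, 0, 40],
    [0, 0, -80, 0, 40],
    [0, 0, -120, 0, 40],
    [0, 0, -130, 0, 40],
  ],
)

```text
clock: 3.12
eef_pos: [0.4146, -0.1033, 0.1607]
eef_rot: [[0.7, 0.714, 0.01], [0.714, -0.7, -0.002], [0.005, 0.009, -1.0]]
contact_force: [-0.1, -0.7, -2.8]
gripper_width: 0.0445
```

```bash
python3 -c "
from h import *
go(.6273,.0895,.13,-4,True)"
```

```text
delta [286.4  16.7  32.4] turn -0.706 | now [ 0.4146 -0.1033  0.1607] yaw -44.4 q7 -13 w 44.5 F [-0.1 -0.7 -2.8] t 3.1
```

servo_tool(
  deltas=[
    [288, 17, 24, -0.706, 40],
    [288, 17, 24, -0.706, 40],
    [288, 17, 24, -0.706, 40],
    [288, 17, 24, -0.706, 40],
    [288, 17, 24, -0.706, 40],
    [288, 17, 24, -0.706, 40],
    [288, 17, 24, -0.706, 40],
    [288, 17, 24, -0.706, 40],
  ],
)

```text
clock: 3.78
eef_pos: [0.63, 0.1024, 0.1301]
eef_rot: [[0.058, 0.998, 0.005], [0.998, -0.058, 0.007], [0.007, 0.005, -1.0]]
contact_force: [-0.3, 1.9, -1.9]
gripper_width: 0.0444
```

servo_tool(
  deltas=[
    [0, 0, 0, 0, 40],
    [0, 0, 0, 0, 40],
    [0, 0, 0, 0, 40],
  ],
)

```text
clock: 4.03
eef_pos: [0.6243, 0.0901, 0.1317]
eef_rot: [[0.071, 0.997, -0.001], [0.997, -0.071, -0.002], [-0.002, -0.001, -1.0]]
contact_force: [0.3, -1.0, -2.8]
gripper_width: 0.0441
```

```bash
python3 -c "
from h import *
go(.6274,.0915,.115,-4,True)
s=snap('scene'); save(s,'s2.npy'); print(proj(s,(.6274,.0895,.1)))
crop(s,330,120,450,240,5,'s2.png')"
```

```text
delta [ 1.6  3.  16.7] turn -0.001 | now [0.6243 0.0901 0.1317] yaw -4.1 q7 -2 w 44.1 F [ 0.3 -1.  -2.8] t 4.0
[377.71230561 195.36458623]
```

View pics/s2.png

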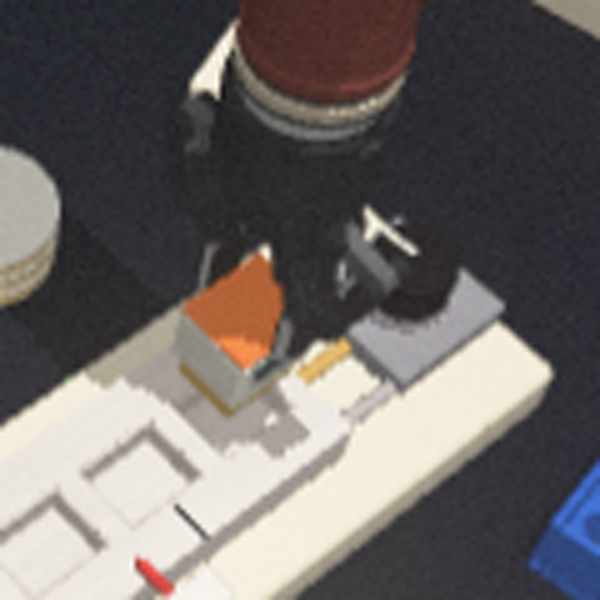

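```bash
python3 -c "
from h import *
s=load('s2.npy'); q=lambda x,y,z:at(s,330+(x+.5)/5-.5,120+(y+.5)/5-.5,z)
z=.1317-.0271+.06
A=q(183,317,z);B=q(244,370,z);print(A,B,np.linalg.norm(A-B),np.degrees(np.arctan2(*(B-A)[1::-1])))
e=np.array([.0698,.9976]);m=(A+B)[:2]/2
print('centre by top edge',m+.027*e)
A=q(181,363,z-.044);B=q(236,408,z-.044);print('by body bottom edge',(A+B)[:2]/2+.027*e,np.linalg.norm(A-B))
# socket middle in scene view: mouth corners
C=np.mean([q(x,y,.074)[:2] for x,y in [(83,473),(151,428),(200,475),(133,525)]],0);print('mid socket via scene',C,'left',C+.066*e)
"
```

```text
[0.60555821 0.05843596 0.1646    ] [0.64684012 0.05739808 0.1646    ] 0.04129495202064418 -1.4401837293037656
centre by top edge [0.62808377 0.08485222]
by body bottom edge [0.62767552 0.08966584] 0.03748055464391647
mid socket via scene [0.62364325 0.0223857 ] left [0.62825005 0.0882273 ]
```

servo_tool(
  deltas=[
    [1, 3.6, 20, 0, 40],
    [1, 3.6, 26, 0, 40],
    [1, 3.6, 26, 0, 40],
    [1, 3.6, 26, 0, 40],
    [1, 3.6, 26, 0, 40],
    [1, 3.6, 26, 0, 40],
  ],
)

```text
clock: 4.58
eef_pos: [0.6295, 0.0926, 0.1066]
eef_rot: [[0.069, 0.998, 0.002], [0.998, -0.069, 0.0], [0.0, 0.001, -1.0]]
contact_force: [0.8, 0.7, -2.8]
gripper_width: 0.0445
```

```bash
python3 -c "
from h import *
go(.628,.091,.098,-4,True)"
```

```text
delta [-1.7 -1.4  8.6] turn 0.001 | now [0.6295 0.0926 0.1066] yaw -4.0 q7 -1 w 44.5 F [ 0.8  0.7 -2.8] t 4.6
```

servo_tool(
  deltas=[
    [-1.5, -1.4, 2, 0, 40],
    [-1.5, -1.4, 2, 0, 40],
    [-1.5, -1.4, 2, 0, 40],
    [-1.5, -1.4, 2, 0, 40],
    [-1.5, -1.4, 2, 0, 40],
    [-1.5, -1.4, 2, 0, 40],
  ],
)

```text
clock: 5.08
eef_pos: [0.6276, 0.0915, 0.1037]
eef_rot: [[0.069, 0.998, 0.0], [0.998, -0.069, 0.0], [0.0, 0.0, -1.0]]
contact_force: [-0.2, 0.3, -2.9]
gripper_width: 0.0443
```

```bash
python3 -c "
from h import *
for i in range(3): go(.628,.091,.098,-4,True)"
```

```text
delta [-0.5  0.4  5.7] turn 0.001 | now [0.6276 0.0915 0.1037] yaw -3.9 q7 -1 w 44.3 F [-0.2  0.3 -2.9] t 5.1
delta [-0.5  0.4  5.7] turn 0.001 | now [0.6276 0.0915 0.1037] yaw -3.9 q7 -1 w 44.3 F [-0.2  0.3 -2.9] t 5.1
delta [-0.5  0.4  5.7] turn 0.001 | now [0.6276 0.0915 0.1037] yaw -3.9 q7 -1 w 44.3 F [-0.2  0.3 -2.9] t 5.1
```

servo_tool(
  deltas=[
    [-0.5, 0.4, 2, 0, 40],
    [-0.5, 0.4, 4, 0, 40],
    [-0.5, 0.4, 6, 0, 40],
    [-0.5, 0.4, 7, 0, 40],
    [-0.5, 0.4, 7, 0, 40],
  ],
)

```text
clock: 5.5
eef_pos: [0.6276, 0.0909, 0.0961]
eef_rot: [[0.069, 0.998, -0.001], [0.998, -0.069, -0.0], [-0.0, -0.001, -1.0]]
contact_force: [0.3, 0.4, -2.9]
gripper_width: 0.0444
```

servo_tool(
  deltas=[
    [0, 0, 3, 0, 40],
    [0, 0, 6, 0, 40],
    [0, 0, 8, 0, 40],
    [0, 0, 10, 0, 40],
    [0, 0, 11, 0, 40],
    [0, 0, 11, 0, 40],
    [0, 0, 11, 0, 40],
  ],
)

```text
clock: 6.08
eef_pos: [0.628, 0.0909, 0.0856]
eef_rot: [[0.069, 0.998, 0.0], [0.998, -0.069, -0.0], [-0.0, 0.0, -1.0]]
contact_force: [-0.3, 0.3, -2.2]
gripper_width: 0.0443
```

servo_tool(
  deltas=[
    [0, 0, 1, 0, 40],
    [0, 0, 1, 0, 60],
    [0, 0, 1, 0, 60],
    [0, 0, 1, 0, 60],
    [0, 0, -30, 0, 62],
    [0, 0, -70, 0, 62],
    [0, 0, -100, 0, 62],
    [0, 0, -100, 0, 62],
  ],
)

```text
clock: 6.75
eef_pos: [0.633, 0.0907, 0.1936]
eef_rot: [[0.069, 0.997, 0.015], [0.998, -0.069, 0.002], [0.003, 0.015, -1.0]]
contact_force: [1.7, -0.8, 1.4]
gripper_width: 0.0616
```

```bash
python3 -c "
from h import *
go(.4519,-.2755,.13,-15.4,True)"
```

```text
delta [-378.  -156.3   60.1] turn 0.2 | now [0.633  0.0907 0.1936] yaw -4.0 q7 -3 w 61.6 F [ 1.7 -0.8  1.4] t 6.8
```

servo_tool(
  deltas=[
    [-378, -151, 45, 0.2, 70],
    [-378, -151, 45, 0.2, 70],
    [-378, -151, 45, 0.2, 70],
    [-378, -151, 45, 0.2, 70],
    [-378, -151, 45, 0.2, 70],
    [-378, -151, 45, 0.2, 70],
    [-378, -151, 45, 0.2, 70],
    [-378, -151, 45, 0.2, 70],
  ],
)

```text
clock: 7.42
eef_pos: [0.4834, -0.2093, 0.1492]
eef_rot: [[0.265, 0.964, 0.001], [0.964, -0.265, -0.001], [-0.0, 0.001, -1.0]]
contact_force: [0.6, 0.3, -0.1]
gripper_width: 0.0699
```

servo_tool(
  deltas=[
    [-75, -30, 12, 0.03, 70],
    [-75, -30, 12, 0.03, 70],
    [-75, -30, 12, 0.03, 70],
    [-75, -30, 12, 0.03, 70],
    [-75, -30, 12, 0.03, 70],
    [-75, -30, 12, 0.03, 70],
  ],
)

```text
clock: 7.92
eef_pos: [0.4367, -0.2705, 0.1371]
eef_rot: [[0.292, 0.957, 0.001], [0.957, -0.292, 0.001], [0.001, 0.001, -1.0]]
contact_force: [0.9, 0.5, -0.8]
gripper_width: 0.07
```

```bash
python3 -c "
from h import *
go(.4519,-.2755,.026,-15.4,True)
c=snap('top','t3.png'); s=snap('scene')
crop(s,150,130,350,280,4,'s3.png')"
```

```text
delta [ -0.5  15.9 111.1] turn -0.027 | now [ 0.4367 -0.2705  0.1371] yaw -17.0 q7 28 w 70.0 F [ 0.9  0.5 -0.8] t 7.9
```

View pics/t3.png

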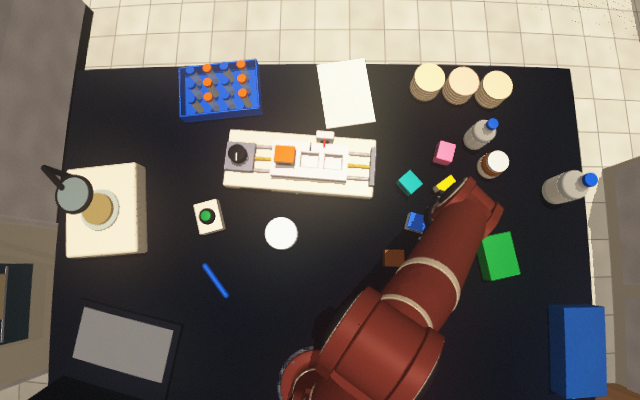

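The orange logger sits in the left socket at (285,154), and the blue one still appears to be at its place. Align, then descend and grip.

servo_tool(
  deltas=[
    [-0.5, 15.9, 10, -0.027, 70],
    [-0.5, 15.9, 25, -0.027, 70],
    [-0.5, 15.9, 40, -0.027, 70],
    [-0.5, 15.9, 40, -0.027, 70],
    [-0.5, 15.9, 40, -0.027, 70],
  ],
)

```text
clock: 8.43
eef_pos: [0.4505, -0.2759, 0.0966]
eef_rot: [[0.267, 0.964, -0.001], [0.964, -0.267, 0.001], [0.001, -0.002, -1.0]]
contact_force: [-0.2, -0.5, 1.4]
gripper_width: 0.0699
```

```bash
python3 -c "
from h import *
go(.4519,-.2755,.026,-15.4,True)
s=snap('scene'); crop(s,170,190,300,320,5,'s4.png');save(s,'s4.npy')"
```

```text
delta [ 0.7  1.3 70.6] turn -0.001 | now [ 0.4505 -0.2759  0.0966] yaw -15.5 q7 31 w 69.9 F [-0.2 -0.5  1.4] t 8.4
```

View pics/s4.png

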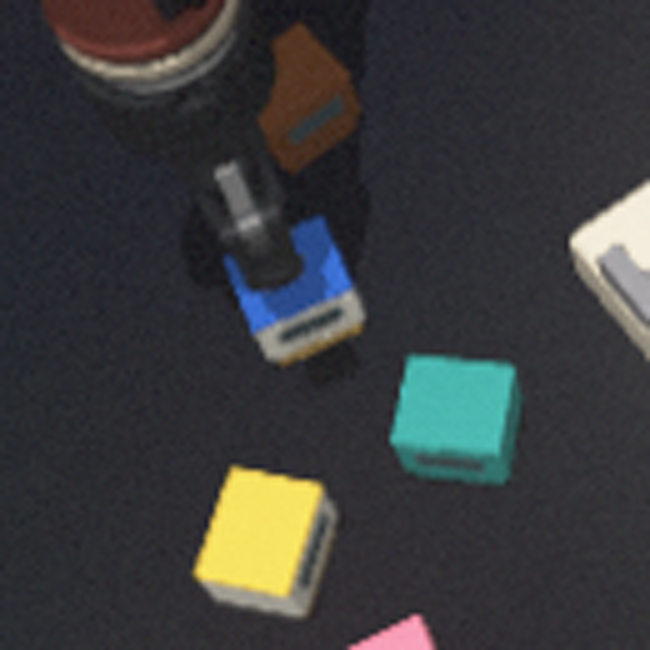

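The finger straddles the blue logger as expected.

servo_tool(
  deltas=[
    [0.7, 1.3, 25, 0, 70],
    [0.7, 1.3, 50, 0, 70],
    [0.7, 1.3, 70, 0, 70],
    [0.7, 1.3, 70, 0, 70],
    [0.7, 1.3, 70, 0, 70],
    [0.7, 1.3, 70, 0, 40],
    [0.7, 1.3, 70, 0, 40],
    [0.7, 1.3, 70, 0, 40],
  ],
)

```text
clock: 9.15
eef_pos: [0.4526, -0.2775, 0.0291]
eef_rot: [[0.269, 0.963, 0.003], [0.963, -0.269, -0.001], [-0.001, 0.003, -1.0]]
contact_force: [-1.3, 1.0, 4.6]
gripper_width: 0.0446
```

servo_tool(
  deltas=[
    [0, 0, 0, 0, 40],
    [0, 0, 0, 0, 40],
    [0, 0, 0, 0, 40],
  ],
)

```text
clock: 9.4
eef_pos: [0.4525, -0.2775, 0.029]
eef_rot: [[0.269, 0.963, 0.003], [0.963, -0.269, -0.001], [-0.001, 0.003, -1.0]]
contact_force: [-1.9, 0.1, 6.4]
gripper_width: 0.0445
```

servo_tool(
  deltas=[
    [0, 0, -40, 0, 40],
    [0, 0, -80, 0, 40],
    [0, 0, -110, 0, 40],
    [0, 0, -110, 0, 40],
    [0, 0, -110, 0, 40],
  ],
)

```text
clock: 9.82
eef_pos: [0.4527, -0.2772, 0.1391]
eef_rot: [[0.268, 0.963, 0.004], [0.963, -0.268, -0.002], [-0.001, 0.005, -1.0]]
contact_force: [-0.6, -0.1, -3.7]
gripper_width: 0.0443
```

```bash
python3 -c "
from h import *
go(.6232,.0230,.13,-4,True)"
```

```text
delta [335.   83.6   9.2] turn -0.202 | now [ 0.4527 -0.2772  0.1391] yaw -15.6 q7 29 w 44.3 F [-0.6 -0.1 -3.7] t 9.8
```

servo_tool(
  deltas=[
    [333, 84, -5, -0.202, 40],
    [333, 84, -5, -0.202, 40],
    [333, 84, -5, -0.202, 40],
    [333, 84, -5, -0.202, 40],
    [333, 84, -5, -0.202, 40],
    [333, 84, -5, -0.202, 40],
    [333, 84, -5, -0.202, 40],
    [333, 84, -5, -0.202, 40],
  ],
)

```text
clock: 10.48
eef_pos: [0.6158, 0.015, 0.1394]
eef_rot: [[0.07, 0.998, -0.005], [0.998, -0.07, 0.0], [-0.0, -0.005, -1.0]]
contact_force: [0.7, -0.2, -4.1]
gripper_width: 0.0446
```

servo_tool(
  deltas=[
    [11, 2, 5, 0, 40],
    [11, 2, 10, 0, 40],
    [11, 2, 20, 0, 40],
    [11, 2, 20, 0, 40],
    [11, 2, 20, 0, 40],
    [11, 2, 20, 0, 40],
    [11, 2, 20, 0, 40],
  ],
)

```text
clock: 11.07
eef_pos: [0.6185, 0.0229, 0.1205]
eef_rot: [[0.071, 0.997, -0.003], [0.997, -0.071, -0.0], [-0.0, -0.003, -1.0]]
contact_force: [-0.2, -0.1, -2.7]
gripper_width: 0.0443
```

```bash
python3 -c "
from h import *
go(.6232,.0213,.106,-4,True)"
```

```text
delta [-1.3  4.9 14.5] turn -0.001 | now [0.6185 0.0229 0.1205] yaw -4.1 q7 5 w 44.3 F [-0.2 -0.1 -2.7] t 11.1
```

servo_tool(
  deltas=[
    [-1.3, 4.7, 5, 0, 40],
    [-1.3, 4.7, 12, 0, 40],
    [-1.3, 4.7, 12, 0, 40],
    [-1.3, 4.7, 12, 0, 40],
    [-1.3, 4.7, 12, 0, 40],
    [-1.3, 4.7, 12, 0, 40],
  ],
)

```text
clock: 11.57
eef_pos: [0.6245, 0.0219, 0.1099]
eef_rot: [[0.07, 0.998, 0.0], [0.998, -0.07, -0.0], [-0.0, 0.0, -1.0]]
contact_force: [-1.2, -0.5, -3.0]
gripper_width: 0.0443
```

```bash
python3 -c "
from h import *
go(.6232,.0213,.098,-4,True)"
```

```text
delta [-0.7 -1.3 11.9] turn -0.0 | now [0.6245 0.0219 0.1099] yaw -4.0 q7 6 w 44.3 F [-1.2 -0.5 -3. ] t 11.6
```

servo_tool(
  deltas=[
    [-0.7, -1.3, 3, 0, 40],
    [-0.7, -1.3, 5, 0, 40],
    [-0.7, -1.3, 7, 0, 40],
    [-0.7, -1.3, 9, 0, 40],
    [-0.7, -1.3, 11, 0, 40],
    [-0.7, -1.3, 12, 0, 40],
    [-0.7, -1.3, 12, 0, 40],
  ],
)

```text
clock: 12.15
eef_pos: [0.623, 0.0212, 0.0978]
eef_rot: [[0.07, 0.998, -0.0], [0.998, -0.07, -0.0], [-0.0, -0.0, -1.0]]
contact_force: [-0.3, -0.0, -2.2]
gripper_width: 0.0443
```

servo_tool(
  deltas=[
    [0, 0, 3, 0, 40],
    [0, 0, 6, 0, 40],
    [0, 0, 9, 0, 40],
    [0, 0, 11, 0, 40],
    [0, 0, 11, 0, 40],
    [0, 0, 11, 0, 40],
  ],
)

```text
clock: 12.65
eef_pos: [0.6232, 0.015, 0.093]
eef_rot: [[0.073, 0.997, 0.002], [0.997, -0.073, -0.005], [-0.005, 0.002, -1.0]]
contact_force: [-8.5, -6.2, 24.3]
gripper_width: 0.0444
```

servo_tool(
  deltas=[
    [0, 0, 1, 0, 60],
    [0, 0, 1, 0, 60],
    [0, 0, 1, 0, 60],
    [0, 0, -30, 0, 62],
    [0, 0, -70, 0, 62],
    [0, 0, -90, 0, 62],
    [0, 0, -90, 0, 62],
    [0, 0, -90, 0, 62],
  ],
)

```text
clock: 13.32
eef_pos: [0.6241, 0.0218, 0.178]
eef_rot: [[0.069, 0.998, 0.003], [0.998, -0.069, 0.001], [0.001, 0.003, -1.0]]
contact_force: [0.5, 0.4, -1.0]
gripper_width: 0.0618
```

```bash
python3 -c "
from h import *
c=snap('top'); save(c,'t5.npy'); crop(c,350,140,470,240,6,'t5.png')
go(.5523,-.363,.14,37.3,True)"
```

```text
delta [-388.9  -43.8   36.2] turn -0.72 | now [0.6229 0.0219 0.1764] yaw -4.0 q7 4 w 62.0 F [ 0.   1.1 -0.2] t 13.4
```

View pics/t5.png

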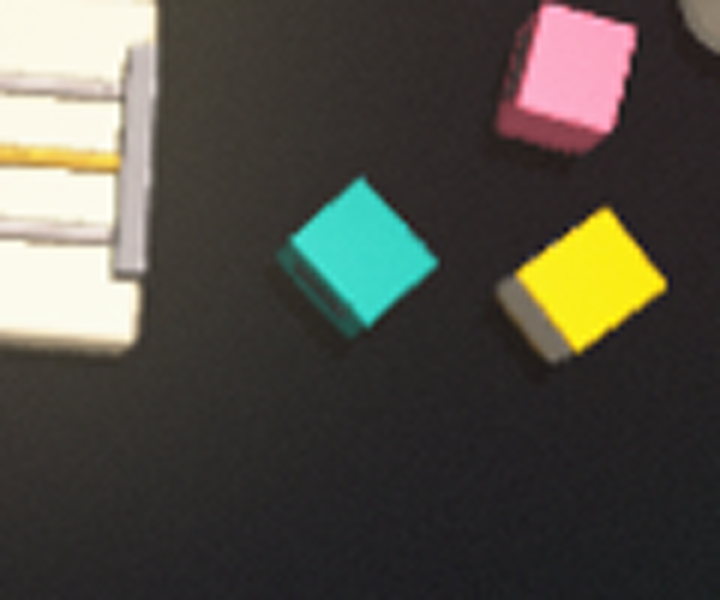

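Yellow is unmoved at (447,187). But the blue insertion met 24 N and a sideways shift, so I'll check the carriage.

```bash
python3 -c "
from h import *
s=snap('scene'); save(s,'s6.npy'); c=load('t5.npy')
a=cv2.resize(c['img'][120:200,220:380],None,fx=4,fy=4,interpolation=2); b=cv2.resize(s['img'][150:260,300:420],None,fx=2.5,fy=2.5,interpolation=2)
o=np.zeros((600,640,3),np.uint8); o[:320]=a; o[322:597,:300]=b; cv2.imwrite('pics/s6.png',o[...,::-1])"
```

View pics/s6.png

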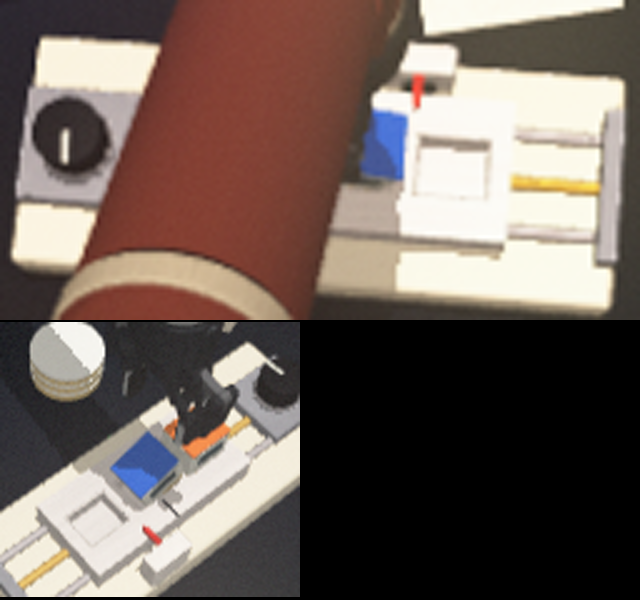

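Blue doesn't look seated: it's about 10 mm too close to the right socket. Back off for a clear view.

servo_tool(
  deltas=[
    [-230, -100, -20, 0, 62],
    [-230, -100, -20, 0, 62],
    [-230, -100, -20, 0, 62],
    [-230, -100, -20, 0, 62],
    [-230, -100, -20, 0, 62],
    [-230, -100, -20, 0, 62],
    [-230, -100, -20, 0, 62],
  ],
)

```text
clock: 14.0
eef_pos: [0.5009, -0.2117, 0.1966]
eef_rot: [[0.086, 0.996, -0.005], [0.996, -0.086, -0.007], [-0.007, -0.004, -1.0]]
contact_force: [-0.9, -1.4, -0.0]
gripper_width: 0.0618
```

```bash
python3 -c "
from h import *
s=snap('scene'); c=snap('top'); save(s,'s7.npy'); save(c,'t7.npy')
a=cv2.resize(c['img'][135:195,260:360],None,fx=6,fy=6,interpolation=2)[:300]; b=cv2.resize(s['img'][165:245,330:430],None,fx=5,fy=5,interpolation=2)[:300]
a=cv2.resize(c['img'][140:190,260:360],None,fx=6,fy=6,interpolation=2); b=cv2.resize(s['img'][170:230,320:420],None,fx=5,fy=5,interpolation=2)
o=np.zeros((600,600,3),np.uint8); o[:300]=a; o[300:600,:500]=b; cv2.imwrite('pics/s7.png',o[...,::-1])"
```

```text
(no output)
```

View pics/s7.png

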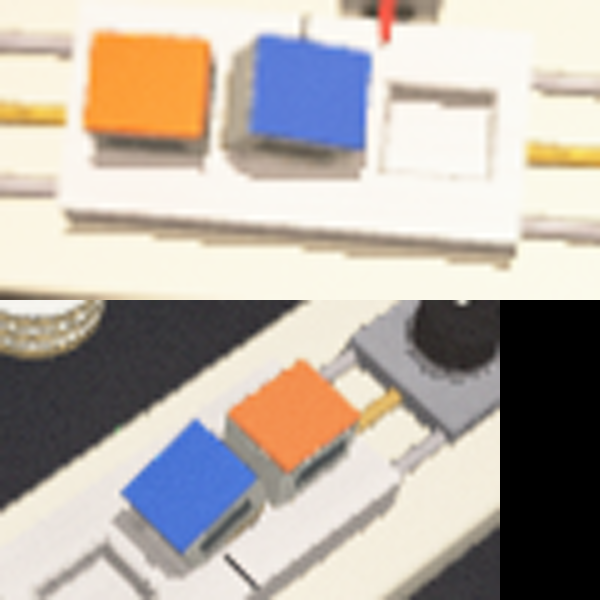

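Blue leans towards -y, with its +y side caught on the rim. I'll triangulate its top corners, using orange as a check.

```bash
python3 - <<'E'
from h import *
t=load('t7.npy'); s=load('s7.npy')
def tri(a,b):
    o1,d1=ray(t,260+(a[0]+.5)/6-.5,140+(a[1]+.5)/6-.5);o2,d2=ray(s,320+(b[0]+.5)/5-.5,170+(b[1]+.5)/5-.5)
    k=np.linalg.lstsq(np.c_[d1,-d2],o2-o1,rcond=None)[0]; return ((o1+d1*k[0])+(o2+d2*k[1]))/2
B=[tri((257,35),(257,180)),tri((371,52),(183,255)),tri((365,150),(122,191)),tri((250,133),(195,120))]
O=[tri((95,32),(360,110)),tri((210,38),(290,172)),tri((210,138),(228,118)),tri((86,130),(305,58))]
for n,q in(('blue',B),('orange',O)):
    q=np.array(q); print(n,q.mean(0).round(4)); print(q.round(4))
    a=(q[1]-q[0]+q[2]-q[3])/2; b=(q[3]-q[0]+q[2]-q[1])/2; print('y-edge',(a*1e3).round(1),'x-edge',(b*1e3).round(1))
E
```

```text
blue [0.623  0.0149 0.1214]
[[ 0.6465  0.0384  0.1296]
 [ 0.6446 -0.0109  0.111 ]
 [ 0.5991 -0.0085  0.1137]
 [ 0.6017  0.0406  0.1312]]
y-edge [ -2.3 -49.2 -18. ] x-edge [-45.2   2.3   2.1]
orange [0.6284 0.0876 0.1171]
[[0.6509 0.1118 0.1211]
 [0.6498 0.0609 0.1155]
 [0.605  0.0612 0.1142]
 [0.6079 0.1163 0.1174]]
y-edge [ -2.  -53.   -4.4] x-edge [-43.9   2.4  -2.5]
```

```bash
python3 -c "
from h import *
go(.623,.0195,.15,-4,True)"
```

```text
delta [231.3 100.6  45.5] turn -0.006 | now [ 0.5053 -0.2035  0.1958] yaw -4.3 q7 27 w 62.1 F [0.5 0.6 0.9] t 14.1
```

servo_tool(
  deltas=[
    [40, 17, 20, 0, 60],
    [80, 35, 45, 0, 60],
    [120, 52, 45, 0, 60],
    [160, 70, 45, 0, 60],
    [195, 85, 45, 0, 60],
    [220, 95, 45, 0, 60],
    [229, 99.5, 45, 0, 60],
    [229, 99.5, 45, 0, 60],
  ],
)

```text
clock: 14.77
eef_pos: [0.6232, 0.0299, 0.1493]
eef_rot: [[0.057, 0.998, -0.002], [0.998, -0.057, 0.005], [0.005, -0.003, -1.0]]
contact_force: [-0.3, -0.4, 0.0]
gripper_width: 0.0599
```

servo_tool(
  deltas=[
    [0, 0, 0, 0, 60],
    [0, 0, 0, 0, 60],
    [0, 0, 0, 0, 60],
    [0, 0, 0, 0, 60],
  ],
)

```text
clock: 15.1
eef_pos: [0.622, 0.0184, 0.1519]
eef_rot: [[0.073, 0.997, -0.0], [0.997, -0.073, -0.001], [-0.001, -0.0, -1.0]]
contact_force: [-0.2, -0.2, -0.3]
gripper_width: 0.06
```

```bash
python3 -c "
from h import *
go(.623,.0195,.088,-4,True)"
```

```text
delta [ 1.2  1.  63.9] turn -0.003 | now [0.622  0.0184 0.1519] yaw -4.2 q7 5 w 60.0 F [-0.2 -0.2 -0.3] t 15.1
```

servo_tool(
  deltas=[
    [1, 0.7, 25, 0, 60],
    [1, 0.7, 50, 0, 60],
    [1, 0.7, 63, 0, 60],
    [1, 0.7, 63, 0, 60],
    [1, 0.7, 63, 0, 60],
    [1, 0.7, 63, 0, 40],
    [1, 0.7, 63, 0, 40],
    [1, 0.7, 63, 0, 40],
  ],
  squeeze=90,
)

```text
clock: 15.77
eef_pos: [0.6237, 0.0205, 0.0907]
eef_rot: [[0.071, 0.998, 0.002], [0.998, -0.071, -0.0], [-0.0, 0.002, -1.0]]
contact_force: [-3.0, -0.8, 5.7]
gripper_width: 0.0439
```

servo_tool(
  deltas=[
    [0, 0, 0, 0, 40],
    [0, 0, 0, 0, 40],
    [0, 0, -10, 0, 40],
    [0, 0, -25, 0, 40],
    [0, 0, -45, 0, 40],
    [0, 0, -55, 0, 40],
    [0, 0, -55, 0, 40],
  ],
)

```text
clock: 16.35
eef_pos: [0.6255, 0.0212, 0.1468]
eef_rot: [[0.07, 0.998, 0.007], [0.998, -0.07, 0.0], [0.001, 0.007, -1.0]]
contact_force: [0.6, -0.6, -2.6]
gripper_width: 0.0436
```

```bash
python3 -c "
from h import *
go(.46,-.06,.145,-4,True)"
```

```text
delta [ -92.5 -159.5    0.7] turn 0.0 | now [0.6255 0.0212 0.1468] yaw -4.0 q7 5 w 43.6 F [ 0.6 -0.6 -2.6] t 16.4
```

servo_tool(
  deltas=[
    [-12, -21, 0, 0, 40],
    [-28, -49, 0, 0, 40],
    [-45, -78, 0, 0, 40],
    [-62, -107, 0, 0, 40],
    [-77, -133, 0, 0, 40],
    [-86, -149, 0, 0, 40],
    [-91, -158, 0, 0, 40],
    [-92, -159, 0, 0, 40],
  ],
)

```text
clock: 17.02
eef_pos: [0.456, -0.0602, 0.1435]
eef_rot: [[0.072, 0.997, -0.002], [0.997, -0.072, 0.0], [0.0, -0.002, -1.0]]
contact_force: [0.5, -0.1, -3.0]
gripper_width: 0.0437
```

servo_tool(
  deltas=[
    [0, 0, 10, 0, 40],
    [0, 0, 35, 0, 40],
    [0, 0, 65, 0, 40],
    [0, 0, 90, 0, 40],
    [0, 0, 105, 0, 40],
    [0, 0, 107, 0, 40],
    [0, 0, 107, 0, 40],
    [0, 0, 107, 0, 40],
  ],
)

```text
clock: 17.68
eef_pos: [0.46, -0.0593, 0.0373]
eef_rot: [[0.069, 0.998, 0.002], [0.998, -0.069, -0.0], [-0.0, 0.002, -1.0]]
contact_force: [0.2, -0.9, -3.0]
gripper_width: 0.0438
```

Lower a bit more with a light grip so it levels, then release and withdraw.

servo_tool(
  deltas=[
    [0, 0, 2, 0, 40],
    [0, 0, 4, 0, 40],
    [0, 0, 6, 0, 40],
    [0, 0, 7, 0, 40],
    [0, 0, 7, 0, 60],
    [0, 0, 7, 0, 62],
    [0, 0, 7, 0, 62],
    [0, 0, 7, 0, 62],
  ],
  squeeze=20,
)

```text
clock: 18.35
eef_pos: [0.4586, -0.0596, 0.0302]
eef_rot: [[0.07, 0.998, 0.001], [0.998, -0.07, -0.0], [-0.0, 0.001, -1.0]]
contact_force: [-0.0, -0.3, -0.4]
gripper_width: 0.0617
```

servo_tool(
  deltas=[
    [0, 0, -40, 0, 62],
    [0, 0, -80, 0, 62],
    [0, 0, -100, 0, 62],
    [-80, 0, -110, 0, 62],
    [-120, 0, -110, 0, 62],
    [-160, 0, -110, 0, 62],
    [-200, 0, -110, 0, 62],
    [-210, 0, -110, 0, 62],
  ],
)

```text
clock: 19.02
eef_pos: [0.4434, -0.2686, 0.1404]
eef_rot: [[0.069, 0.998, 0.001], [0.998, -0.069, -0.0], [-0.0, 0.001, -1.0]]
contact_force: [1.4, 0.4, -0.2]
gripper_width: 0.0622
```

```bash
python3 -c "
from h import *
go(.46,-.06,.13,-4,True)
c=snap('top'); save(c,'t8.npy'); crop(c,300,170,460,290,5,'t8.png')"
```

```text
delta [209.3   2.1  10.4] turn 0.0 | now [ 0.4434 -0.2686  0.1404] yaw -4.0 q7 39 w 62.2 F [ 1.4  0.4 -0.2] t 19.0
```

View pics/t8.png

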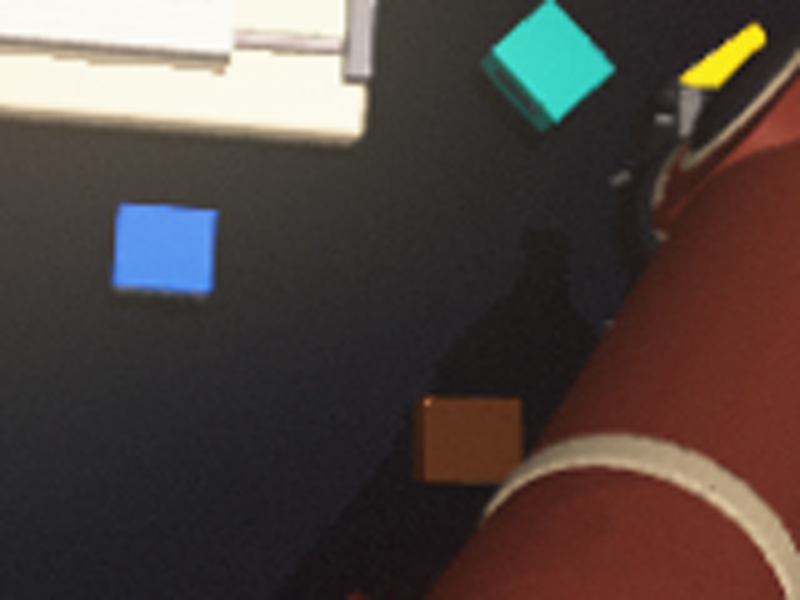

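Blue stands upright on the bench; crop corners (119,204), (218,211), (212,294) and (113,287). Compute its pose and head for yellow first.

```bash
cat >> h.py <<'E'
def box(c,pts,o,k,z):
    q=np.array([at(c,o[0]+(x+.5)/k-.5,o[1]+(y+.5)/k-.5,z)[:2] for x,y in pts])
    a=(q[1]-q[0]+q[2]-q[3])/2; b=(q[3]-q[0]+q[2]-q[1])/2; f=lambda v:'%.1f mm %.1f deg'%(np.linalg.norm(v)*1e3,np.degrees(np.arctan2(v[1],v[0])))
    print(q.mean(0).round(4),f(a),f(b))
def blob(c,lo,hi,z,roi):
    "min-area rectangle of the HSV blob, on plane z"
    u0,v0,u1,v1=roi; h=cv2.cvtColor(cv2.resize(c['img'][v0:v1,u0:u1],None,fx=6,fy=6,interpolation=2),cv2.COLOR_RGB2HSV)
    m=cv2.inRange(h,lo,hi); cs=cv2.findContours(m,0,2)[0]; k=max(cs,key=cv2.contourArea)
    box(c,cv2.boxPoints(cv2.minAreaRect(k)),(u0,v0),6,z)
E
python3 - <<'E'
from h import *
c=load('t8.npy'); box(c,[(119,204),(218,211),(212,294),(113,287)],(300,170),5,.06)
blob(c,(100,120,60),(125,255,255),.06,(310,195,360,240))
c=load('t5.npy'); box(c,[(607,207),(667,285),(575,354),(515,275)],(350,140),6,.06)
blob(c,(24,150,100),(34,255,255),.06,(425,165,470,205))
go(.5523,-.363,.13,37.3,True)
E
```

```text
[ 0.4584 -0.0424] 54.2 mm -93.7 deg 45.7 mm 176.1 deg
[ 0.4591 -0.0419] 47.2 mm -3.6 deg 56.0 mm -93.5 deg
[ 0.552  -0.3627] 45.3 mm -144.2 deg 55.1 mm 126.1 deg
[ 0.5525 -0.363 ] 55.8 mm -54.3 deg 48.2 mm -145.4 deg
delta [-71.8 117.7  12.7] turn -0.735 | now [ 0.441  -0.2814  0.1414] yaw -4.8 q7 39 w 61.8 F [-0.8 -7.5  1. ] t 19.1
```

servo_tool(
  deltas=[
    [-20, 25, 0, -0.1, 62],
    [-40, 50, 0, -0.2, 62],
    [-60, 80, 5, -0.32, 62],
    [-75, 100, 10, -0.44, 62],
    [-86, 114, 10, -0.56, 62],
    [-86, 114.5, 10, -0.68, 62],
    [-86, 114.5, 10, -0.702, 62],
    [-86, 114.5, 10, -0.702, 62],
  ],
)

```text
clock: 19.73
eef_pos: [0.5514, -0.3603, 0.1295]
eef_rot: [[-0.589, 0.808, -0.001], [0.808, 0.589, 0.001], [0.001, -0.0, -1.0]]
contact_force: [-1.0, -0.1, -0.3]
gripper_width: 0.0622
```

servo_tool(
  deltas=[
    [0, 0, 15, 0, 62],
    [0, 0, 30, 0, 62],
    [0, 0, 30, 0, 62],
    [0, 0, 30, 0, 62],
    [0, 0, 30, 0, 62],
  ],
)

```text
clock: 20.15
eef_pos: [0.5522, -0.3605, 0.1008]
eef_rot: [[-0.59, 0.807, 0.001], [0.807, 0.59, -0.001], [-0.001, 0.0, -1.0]]
contact_force: [-0.6, -0.5, -0.2]
gripper_width: 0.0621
```

```bash
python3 - <<'E'
from h import *
go(.5523,-.363,.026,36.2,True)
s=snap('scene'); save(s,'s9.npy')
q=[proj(s,(.5523,-.363,.06)+np.r_[a*np.array([np.cos(.632),np.sin(.632)])*.023+b*np.array([-np.sin(.632),np.cos(.632)])*.027,0]) for a,b in((1,1),(1,-1),(-1,-1),(-1,1))]; print('pred',np.round(q,1).tolist())
h=cv2.cvtColor(s['img'],cv2.COLOR_RGB2HSV); m=cv2.inRange(h,(22,120,80),(34,255,255)); m[:260]=0;m[:,:190]=0;m[:,260:]=0
v,u=np.nonzero(m); print(len(u),u.min(),u.max(),v.min(),v.max())
E
```

```text
delta [-2.  -1.4 74.8] turn -0.0 | now [ 0.5522 -0.3605  0.1008] yaw 36.2 q7 73 w 62.1 F [-0.6 -0.5 -0.2] t 20.1
pred [[234.3, 286.3], [227.2, 308.6], [208.2, 304.8], [215.9, 282.7]]
374 209 232 286 308
```

servo_tool(
  deltas=[
    [-2, -1.4, 25, 0, 62],
    [-2, -1.4, 50, 0, 62],
    [-2, -1.4, 74, 0, 62],
    [-2, -1.4, 74, 0, 62],
    [-2, -1.4, 74, 0, 62],
    [-2, -1.4, 74, 0, 40],
    [-2, -1.4, 74, 0, 40],
    [-2, -1.4, 74, 0, 40],
  ],
  squeeze=110,
)

```text
clock: 20.87
eef_pos: [0.5535, -0.3644, 0.029]
eef_rot: [[-0.591, 0.807, 0.004], [0.807, 0.591, -0.003], [-0.005, 0.002, -1.0]]
contact_force: [-0.9, 0.2, 5.5]
gripper_width: 0.0427
```

servo_tool(
  deltas=[
    [0, 0, 0, 0, 40],
    [0, 0, 0, 0, 40],
    [0, 0, 0, 0, 40],
  ],
)

```text
clock: 21.12
eef_pos: [0.5535, -0.3644, 0.029]
eef_rot: [[-0.591, 0.807, 0.004], [0.807, 0.591, -0.003], [-0.005, 0.002, -1.0]]
contact_force: [-0.9, 0.5, 6.8]
gripper_width: 0.0429
```

servo_tool(
  deltas=[
    [0, 0, -15, 0, 40],
    [0, 0, -40, 0, 40],
    [0, 0, -75, 0, 40],
    [0, 0, -100, 0, 40],
    [0, 0, -115, 0, 40],
    [0, 0, -120, 0, 40],
    [0, 0, -120, 0, 40],
    [0, 0, -120, 0, 40],
  ],
)

```text
clock: 21.78
eef_pos: [0.5512, -0.3624, 0.1448]
eef_rot: [[-0.591, 0.807, -0.002], [0.807, 0.591, 0.001], [0.002, -0.001, -1.0]]
contact_force: [0.5, 0.5, -4.0]
gripper_width: 0.0422
```

```bash
python3 -c "
from h import *
go(.6187,-.0427,.145,-4,True)"
```

```text
delta [2.180e+02 2.434e+02 1.000e-01] turn 0.702 | now [ 0.5512 -0.3624  0.1448] yaw 36.2 q7 73 w 42.2 F [ 0.5  0.5 -4. ] t 21.8
```

servo_tool(
  deltas=[
    [4, 5, 0, 0.02, 40],
    [13, 14, 0, 0.08, 40],
    [26, 29, 0, 0.18, 40],
    [44, 49, 0, 0.3, 40],
    [64, 71, 0, 0.42, 40],
    [86, 95, 0, 0.54, 40],
    [106, 118, 0, 0.64, 40],
    [126, 140, 0, 0.702, 40],
  ],
)

```text
clock: 22.45
eef_pos: [0.5895, -0.176, 0.1434]
eef_rot: [[0.074, 0.997, -0.004], [0.997, -0.074, 0.002], [0.001, -0.004, -1.0]]
contact_force: [1.8, 0.7, -3.3]
gripper_width: 0.0423
```

```bash
python3 -c "
from h import *
go(.6186,-.0446,.135,-4,True)"
```

```text
delta [133.2  19.4   8.5] turn -0.004 | now [ 0.5895 -0.176   0.1434] yaw -4.2 q7 24 w 42.3 F [ 1.8  0.7 -3.3] t 22.4
```

servo_tool(
  deltas=[
    [28, 4, 2, 0, 40],
    [54, 8, 4, 0, 40],
    [78, 11, 6, 0, 40],
    [98, 14, 8, 0, 40],
    [114, 16, 9, 0, 40],
    [125, 17, 9, 0, 40],
    [131, 18, 9, 0, 40],
    [134, 18.5, 9, 0, 40],
  ],
)

```text
clock: 23.12
eef_pos: [0.6178, -0.0454, 0.1357]
eef_rot: [[0.069, 0.998, -0.002], [0.998, -0.069, 0.0], [-0.0, -0.002, -1.0]]
contact_force: [-0.3, -0.6, -3.7]
gripper_width: 0.0422
```

servo_tool(
  deltas=[
    [1, 0, 10, 0, 40],
    [1, 0, 20, 0, 40],
    [1, 0, 24, 0, 40],
    [1, 0, 24, 0, 40],
    [1, 0, 24, 0, 40],
    [1, 0, 24, 0, 40],
  ],
)

```text
clock: 23.62
eef_pos: [0.6185, -0.0461, 0.113]
eef_rot: [[0.071, 0.997, 0.0], [0.997, -0.071, -0.0], [-0.0, 0.0, -1.0]]
contact_force: [0.6, -0.2, -3.4]
gripper_width: 0.0425
```

```bash
python3 - <<'E'
from h import *
go(.6186,-.0446,.1,-4,True)
s=snap('scene'); save(s,'s10.npy'); crop(s,310,160,390,250,6.5,'s10.png')
E
```

```text
delta [ 1.5 -0.1 13. ] turn -0.001 | now [ 0.6185 -0.0461  0.113 ] yaw -4.1 q7 13 w 42.5 F [ 0.6 -0.2 -3.4] t 23.6
```

View pics/s10.png

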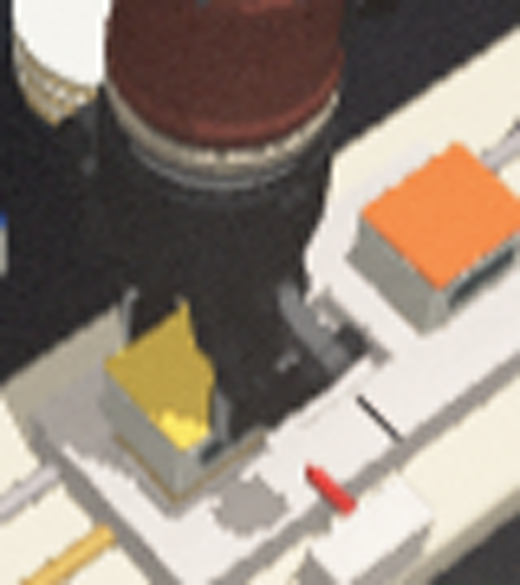

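```bash
python3 - <<'E'
from h import *
s=load('s10.npy'); ex=np.array([.9976,-.0698]);ey=np.array([.0698,.9976])
f=lambda c,a,b,z:((proj(s,np.r_[np.array(c)+a*ex+b*ey,z])-(310,160)+.5)*6.5-.5).round(0).tolist()
c=np.array([.6185,-.0461])+.0019*ey
print('yellow top/bottom of (-,-) edge',f(c,-.023,-.027,.144),f(c,-.023,-.027,.1),'(+,-)',f(c,.023,-.027,.144),f(c,.023,-.027,.1))
c=[.6279,.0889];print('orange',f(c,-.023,-.027,.118),f(c,-.023,-.027,.074),'(+,-)',f(c,.023,-.027,.118),f(c,.023,-.027,.074))
E
```

```text
yellow top/bottom of (-,-) edge [100.0, 360.0] [98.0, 417.0] (+,-) [181.0, 447.0] [176.0, 501.0]
orange [359.0, 208.0] [348.0, 266.0] (+,-) [440.0, 285.0] [425.0, 342.0]
```

```bash
python3 - <<'E'
from h import *
s=load('s10.npy'); im=s['img']
for v in range(212,238): print(v,' '.join('%3d,%3d'%(p[0],p[2]) for p in im[v,322:346]))
E
```

```text
212 177,150 175,149 177,150 175,149 178,149 177,150 176,149 130,107 102, 53 146, 63 187, 73 188, 71 188, 72 187, 74 189, 74 186, 71 188, 72 188, 74  63, 52  55, 50  55, 49  59, 53  56, 53  62, 55
213 176,149 171,146 173,146 173,147 173,147 173,150 186,136 158, 78 165, 65 187, 73 186, 72 186, 70 187, 71 187, 71 188, 72 188, 72 187, 71 186, 70 104, 56  57, 48  57, 51  61, 57  60, 55  62, 58
214 174,148 174,148 174,149 177,150 170,131 174,127 200, 97 190, 75 186, 73 187, 73 185, 71 186, 70 186, 70 186, 73 186, 71 186, 72 188, 72 186, 71 162, 64 103, 55  67, 52  62, 57  61, 58  61, 56
215 175,150 173,147 176,152 173,150 171, 93 185, 68 186, 71 186, 70 185, 70 186, 71 188, 72 188, 73 185, 68 188, 73 188, 73 187, 71 189, 74 188, 74 187, 71 162, 66 100, 57  61, 55  63, 58  61, 59
216 175,150 174,150 173,152 168,151 181, 86 187, 72 187, 74 186, 71 184, 70 184, 69 189, 77 190, 75 185, 70 187, 73 186, 71 190, 74 185, 72 186, 73 189, 74 188, 76 130, 61  62, 57  59, 52  61, 55
217 174,150 168,152 167,154 165,151 154,113 182, 87 190, 73 188, 74 188, 74 188, 75 187, 72 186, 72 188, 72 187, 72 190,
[... 3295 characters left out ...]
 160,148 162,140 145,103 139,115 143,131 164,151 154,143 152,131 147,107 158,128 162,148 159,146 156,142 167,153
235 143,130 143,132 140,128 203,187 236,224 237,225 236,224 234,223 235,223 200,184 156,144 162,148 160,138 142, 93 142,116 157,134 147,121 150,113 156,125 161,148 156,143 158,145 168,153 168,152
236 144,131 144,133 141,128 159,144 223,206 234,223 235,224 235,222 236,226 237,225 204,185 154,143 165,150 158,129 141, 94 151,109 147,109 163,138 167,152 192,176 196,179 202,184 169,155 170,154
237 160,139 143,130 142,128 138,128 155,141 226,212 237,225 236,224 238,227 238,227 239,229 202,186 156,145 162,149 153,123 158,128 162,149 177,162 205,189 234,221 224,208 223,207 168,155 168,155
```

The edges match an upright yellow logger to within about 3°. Insert it in small steps, watching the force.

servo_tool(
  deltas=[
    [1.5, 0, 4, 0, 40],
    [1.5, 0, 7, 0, 40],
    [1.5, 0, 9, 0, 40],
    [1.5, 0, 11, 0, 40],
    [1.5, 0, 13, 0, 40],
    [1.5, 0, 13, 0, 40],
    [1.5, 0, 13, 0, 40],
  ],
)

```text
clock: 24.25
eef_pos: [0.6181, -0.0438, 0.0995]
eef_rot: [[0.07, 0.998, -0.001], [0.998, -0.07, 0.0], [-0.0, -0.001, -1.0]]
contact_force: [-0.7, -0.6, -4.5]
gripper_width: 0.0425
```

servo_tool(
  deltas=[
    [0, 0, 2, 0, 40],
    [0, 0, 4, 0, 40],
    [0, 0, 5, 0, 40],
    [0, 0, 5, 0, 40],
  ],
)

```text
clock: 24.58
eef_pos: [0.6181, -0.0439, 0.0944]
eef_rot: [[0.07, 0.998, -0.001], [0.998, -0.07, -0.0], [-0.0, -0.001, -1.0]]
contact_force: [-0.6, -0.3, -4.4]
gripper_width: 0.0426
```

servo_tool(
  deltas=[
    [0, 0, 2, 0, 40],
    [0, 0, 4, 0, 40],
    [0, 0, 5.5, 0, 40],
    [0, 0, 6, 0, 40],
    [0, 0, 6, 0, 40],
  ],
)

```text
clock: 25.0
eef_pos: [0.6181, -0.0438, 0.0885]
eef_rot: [[0.07, 0.998, -0.001], [0.998, -0.07, -0.0], [-0.0, -0.001, -1.0]]
contact_force: [-2.4, 0.1, -4.7]
gripper_width: 0.0422
```

servo_tool(
  deltas=[
    [0, 0, 1, 0, 40],
    [0, 0, 1, 0, 60],
    [0, 0, 1, 0, 60],
    [0, 0, 1, 0, 60],
    [0, 0, 1, 0, 60],
    [0, 0, -20, 0, 62],
    [0, 0, -55, 0, 62],
    [0, 0, -70, 0, 62],
  ],
)

```text
clock: 25.67
eef_pos: [0.6212, -0.0445, 0.1629]
eef_rot: [[0.07, 0.998, 0.007], [0.998, -0.07, -0.001], [-0.001, 0.007, -1.0]]
contact_force: [1.2, -0.2, 0.7]
gripper_width: 0.0624
```

```bash
python3 -c "
from h import *
go(.4588,-.0421,.13,-3.7,True)"
```

```text
delta [  -9.  -162.4   31.8] turn -0.005 | now [ 0.6212 -0.0445  0.1629] yaw -4.0 q7 11 w 62.4 F [ 1.2 -0.2  0.7] t 25.7
```

servo_tool(
  deltas=[
    [0, -15, 0, 0, 62],
    [-2, -45, 0, 0, 62],
    [-4, -80, 0, 0, 62],
    [-6, -115, 10, 0, 62],
    [-8, -140, 20, 0, 62],
    [-9, -154, 27, 0, 62],
    [-9.3, -159, 40, 0, 62],
    [-9.3, -159, 55, 0, 62],
  ],
)

```text
clock: 26.33
eef_pos: [0.459, -0.0422, 0.1047]
eef_rot: [[0.07, 0.998, 0.003], [0.998, -0.07, 0.0], [0.0, 0.003, -1.0]]
contact_force: [0.4, 1.1, -0.2]
gripper_width: 0.0619
```

servo_tool(
  deltas=[
    [0, 0, 0, 0, 62],
    [0, 0, 0, 0, 62],
    [0, 0, 0, 0, 62],
    [0, 0, 0, 0, 62],
  ],
)

```text
clock: 26.67
eef_pos: [0.4605, -0.0422, 0.1047]
eef_rot: [[0.07, 0.998, 0.002], [0.998, -0.07, -0.0], [-0.0, 0.002, -1.0]]
contact_force: [0.0, 0.0, -0.6]
gripper_width: 0.0621
```

```bash
python3 - <<'E'
from h import *
go(.4588,-.0421,.0265,-3.7,True)
c=snap('top');save(c,'t11.npy')
blob(c,(5,150,100),(18,255,255),.118,(265,135,310,175))
blob(c,(22,150,80),(34,255,255),.118,(310,135,360,185))
s=snap('scene');save(s,'s11.npy')
E
```

```text
delta [ 0.  -1.9 78.2] turn -0.005 | now [ 0.4605 -0.0422  0.1047] yaw -4.0 q7 16 w 62.1 F [ 0.   0.  -0.6] t 26.7
[0.6271 0.0882] 44.9 mm -2.7 deg 53.7 mm -94.3 deg
[ 0.6175 -0.0416] 44.9 mm -4.2 deg 51.5 mm -94.4 deg
```

servo_tool(
  deltas=[
    [0, -1.5, 25, 0, 62],
    [0, -1.5, 50, 0, 62],
    [0, -1.5, 70, 0, 62],
    [0, -1.5, 77, 0, 62],
    [0, -1.5, 77, 0, 62],
    [0, -1.5, 77, 0, 40],
    [0, -1.5, 77, 0, 40],
    [0, -1.5, 77, 0, 40],
  ],
  squeeze=110,
)

```text
clock: 27.43
eef_pos: [0.4584, -0.0421, 0.0284]
eef_rot: [[0.07, 0.998, 0.002], [0.998, -0.07, -0.0], [0.0, 0.002, -1.0]]
contact_force: [-1.2, -0.3, 5.3]
gripper_width: 0.0424
```

servo_tool(
  deltas=[
    [0, 0, 0, 0, 40],
    [0, 0, 0, 0, 40],
    [0, 0, 0, 0, 40],
    [0, 0, 0, 0, 40],
  ],
)

```text
clock: 27.77
eef_pos: [0.4584, -0.0421, 0.0284]
eef_rot: [[0.07, 0.998, 0.002], [0.998, -0.07, -0.0], [0.0, 0.002, -1.0]]
contact_force: [-1.4, -0.6, 7.0]
gripper_width: 0.0427
```

servo_tool(
  deltas=[
    [0, 0, -12, 0, 40],
    [0, 0, -35, 0, 40],
    [0, 0, -65, 0, 40],
    [0, 0, -95, 0, 40],
    [0, 0, -120, 0, 40],
    [0, 0, -135, 0, 40],
    [0, 0, -140, 0, 40],
    [0, 0, -140, 0, 40],
  ],
)

```text
clock: 28.43
eef_pos: [0.4584, -0.0418, 0.1681]
eef_rot: [[0.069, 0.998, 0.003], [0.998, -0.069, 0.0], [0.0, 0.003, -1.0]]
contact_force: [0.1, -0.1, -4.1]
gripper_width: 0.0427
```

```bash
python3 -c "
from h import *
go(.6233,.0231,.165,-4,True)"
```

```text
delta [ 76.2 160.    3.6] turn 0.0 | now [ 0.4584 -0.0418  0.1681] yaw -4.0 q7 12 w 42.7 F [ 0.1 -0.1 -4.1] t 28.4
```

servo_tool(
  deltas=[
    [3, 7, 0, 0, 40],
    [10, 22, 0, 0, 40],
    [22, 46, 0, 0, 40],
    [37, 78, 0, 0, 40],
    [52, 110, 0, 0, 40],
    [64, 135, 0, 0, 40],
    [72, 152, 0, 0, 40],
    [76, 160, 0, 0, 40],
  ],
)

```text
clock: 29.1
eef_pos: [0.6247, 0.0255, 0.1636]
eef_rot: [[0.067, 0.998, -0.002], [0.998, -0.067, 0.001], [0.001, -0.002, -1.0]]
contact_force: [0.1, 0.3, -3.7]
gripper_width: 0.0425
```

servo_tool(
  deltas=[
    [0, 0, 10, 0, 40],
    [0, 0, 25, 0, 40],
    [0, 0, 38, 0, 40],
    [0, 0, 45, 0, 40],
    [0, 0, 48, 0, 40],
    [0, 0, 48, 0, 40],
    [0, 0, 48, 0, 40],
  ],
)

```text
clock: 29.68
eef_pos: [0.6226, 0.0225, 0.1188]
eef_rot: [[0.07, 0.998, -0.0], [0.998, -0.07, -0.0], [-0.0, -0.0, -1.0]]
contact_force: [0.6, 0.3, -3.6]
gripper_width: 0.0424
```

```bash
python3 -c "
from h import *
go(.6233,.0231,.099,-4,True)"
```

```text
delta [ 0.7  0.6 19.8] turn -0.001 | now [0.6226 0.0225 0.1188] yaw -4.0 q7 7 w 42.4 F [ 0.6  0.3 -3.6] t 29.7
```

servo_tool(
  deltas=[
    [0.6, 0.6, 5, 0, 40],
    [0.6, 0.6, 10, 0, 40],
    [0.6, 0.6, 14, 0, 40],
    [0.6, 0.6, 17, 0, 40],
    [0.6, 0.6, 19, 0, 40],
    [0.6, 0.6, 20, 0, 40],
    [0.6, 0.6, 20, 0, 40],
  ],
)

```text
clock: 30.27
eef_pos: [0.6231, 0.0233, 0.0985]
eef_rot: [[0.07, 0.998, -0.001], [0.998, -0.07, -0.0], [-0.0, -0.001, -1.0]]
contact_force: [-0.1, -0.2, -3.4]
gripper_width: 0.0422
```

servo_tool(
  deltas=[
    [0, 0, 2, 0, 40],
    [0, 0, 4, 0, 40],
    [0, 0, 5, 0, 40],
    [0, 0, 5, 0, 40],
  ],
)

```text
clock: 30.6
eef_pos: [0.6231, 0.0233, 0.0935]
eef_rot: [[0.07, 0.998, -0.001], [0.998, -0.07, -0.0], [-0.0, -0.001, -1.0]]
contact_force: [-1.2, 0.4, -3.7]
gripper_width: 0.0427
```

servo_tool(
  deltas=[
    [0, 0, 2, 0, 40],
    [0, 0, 4, 0, 40],
    [0, 0, 5.5, 0, 40],
    [0, 0, 6, 0, 40],
    [0, 0, 6, 0, 40],
  ],
)

```text
clock: 31.02
eef_pos: [0.623, 0.0233, 0.0875]
eef_rot: [[0.07, 0.998, -0.001], [0.998, -0.07, -0.0], [-0.0, -0.001, -1.0]]
contact_force: [-2.3, -0.3, -4.1]
gripper_width: 0.0424
```

servo_tool(
  deltas=[
    [0, 0, 1, 0, 40],
    [0, 0, 1, 0, 60],
    [0, 0, 1, 0, 60],
    [0, 0, 1, 0, 60],
    [0, 0, 1, 0, 60],
    [0, 0, -20, 0, 62],
    [0, 0, -55, 0, 62],
    [0, 0, -90, 0, 62],
  ],
)

```text
clock: 31.68
eef_pos: [0.6228, 0.0233, 0.1782]
eef_rot: [[0.07, 0.998, -0.002], [0.998, -0.07, -0.0], [-0.001, -0.002, -1.0]]
contact_force: [1.3, 0.3, 1.3]
gripper_width: 0.0618
```

```bash
python3 -c "
from h import *
go(.633,.2188,.17,-4,True)
import json; print(status.read_state()['qpos'].round(0))"
```

```text
delta [195.8  -3.5   8.1] turn -0.0 | now [0.6228 0.0233 0.1782] yaw -4.0 q7 5 w 61.8 F [1.3 0.3 1.3] t 31.7
[-17.  36.  22.  89. -15.  58.   5.]
```

```bash
python3 - <<'E'
from h import *
t=load('top0.npy')
box(t,[(62,102),(193,112),(180,243),(45,235)],(215,120),4.7,.069)
for n,f in(('top','top0.npy'),('scene','scene0.npy')):
    c=load(f); ex=np.array([.9976,-.0698]);ey=np.array([.0698,.9976])
    g=cv2.cvtColor(c['img'],cv2.COLOR_RGB2GRAY); u,v=proj(c,(.633,.2188,.1)).astype(int)
    best=[]
    # fit the dark silhouette of the knob cylinder: maximise contrast over centre and top height
    a=np.linspace(0,2*np.pi,60,endpoint=False)
    for x in np.arange(.624,.644,.001):
        for y in np.arange(.210,.230,.001):
            pin=[];pout=[]
            hull=lambda r:cv2.convexHull(np.array([proj(c,(x+r*np.cos(i),y+r*np.sin(i),z)) for z in(.074,.107) for i in a[::3]],np.float32))
            m1=np.zeros(g.shape,np.uint8);m2=m1.copy()
            cv2.fillConvexPoly(m1,np.round(hull(.024)*16).astype(np.int32),255,shift=4);cv2.fillConvexPoly(m2,np.round(hull(.031)*16).astype(np.int32),255,shift=4)
            inn=m1>0;out=(m2>0)&~inn
            d=(g<75)
            best.append((d[inn].mean()-d[out].mean(),x,y))
    best.sort(reverse=True); print(n,np.mean([b[1:] for b in best[:8]],0).round(4),best[0])
E
```

```text
[0.6334 0.2179] 81.0 mm -94.1 deg 81.5 mm 176.1 deg
top [0.634  0.2195] (np.float64(0.7213120468488566), np.float64(0.635), np.float64(0.219))
scene [0.6398 0.2159] (np.float64(0.5466931305927472), np.float64(0.638), np.float64(0.22))
```

servo_tool(
  deltas=[
    [30, 0, 0, -0.12, 75],
    [65, 0, 0, -0.24, 75],
    [100, 0, 0, -0.36, 75],
    [135, 0, 0, -0.48, 75],
    [165, -1, 0, -0.6, 75],
    [185, -2, 0, -0.72, 75],
    [192, -2, 0, -0.84, 75],
    [195, -3, 0, -0.96, 75],
  ],
)

```text
clock: 32.35
eef_pos: [0.6338, 0.2217, 0.178]
eef_rot: [[-0.784, 0.621, 0.001], [0.621, 0.784, 0.002], [0.0, 0.002, -1.0]]
contact_force: [-0.3, 0.1, -0.8]
gripper_width: 0.0752
```

servo_tool(
  deltas=[
    [0, 0, 0, -0.12, 75],
    [0, 0, 0, -0.24, 75],
    [0, 0, 0, -0.36, 75],
    [0, 0, 0, -0.48, 75],
    [0, 0, 0, -0.6, 75],
    [0, 0, 0, -0.72, 75],
    [0, 0, 0, -0.84, 75],
    [0, 0, 0, -0.96, 75],
  ],
)

```text
clock: 33.02
eef_pos: [0.6345, 0.2178, 0.1783]
eef_rot: [[-0.96, -0.281, 0.001], [-0.281, 0.96, 0.0], [-0.001, -0.0, -1.0]]
contact_force: [0.1, -0.6, 1.0]
gripper_width: 0.0746
```

servo_tool(
  deltas=[
    [0, 0, 0, -0.12, 75],
    [0, 0, 0, -0.24, 75],
    [0, 0, 0, -0.36, 75],
    [0, 0, 0, -0.4, 75],
    [0, 0, 0, -0.4, 75],
    [0, 0, 0, -0.4, 75],
  ],
)

```text
clock: 33.52
eef_pos: [0.6343, 0.2177, 0.1781]
eef_rot: [[-0.779, -0.627, 0.001], [-0.627, 0.779, 0.0], [-0.001, -0.0, -1.0]]
contact_force: [-0.2, -1.0, 0.5]
gripper_width: 0.075
```

```bash
python3 - <<'E'
from h import *
go(.635,.219,.078,0)
print(status.read_state()['qpos'].round(0))
t=snap('top'); save(t,'t12.npy')
for n,lo,hi,r in(('o',(5,150,100),(18,255,255),(265,135,310,175)),('b',(100,120,60),(125,255,255),(290,140,340,180)),('y',(22,150,80),(34,255,255),(310,135,360,185))): print(n,end=' ');blob(t,lo,hi,.118,r)
E
```

```text
delta [ -1.3   0.6 100.1] turn -0.893 | now [0.6343 0.2177 0.1781] yaw 128.8 q7 100 w 75.0 F [-0.2 -1.   0.5] t 33.5
[-13.  39. -14.  80.  10.  62. 100.]
o [0.6271 0.0882] 44.9 mm -2.6 deg 53.7 mm -94.2 deg
b [0.6234 0.0234] 43.5 mm -3.8 deg 50.9 mm -94.7 deg
y [ 0.6175 -0.0416] 44.6 mm -4.2 deg 51.5 mm -94.4 deg
```

All three loggers are home: (.627,.088), (.623,.023), (.6175,-.042). Wind the wrist back a little more, then descend onto the knob and grip.

servo_tool(
  deltas=[
    [0, 0, 10, -0.12, 75],
    [0, 0, 20, -0.24, 75],
    [-0.5, 0.3, 30, -0.36, 75],
    [-1, 0.5, 40, -0.48, 75],
    [-1.3, 0.6, 45, -0.6, 75],
    [-1.3, 0.6, 50, -0.72, 75],
    [-1.3, 0.6, 50, -0.8, 75],
    [-1.3, 0.6, 50, -0.8, 75],
  ],
)

```text
clock: 34.23
eef_pos: [0.6346, 0.2189, 0.1272]
eef_rot: [[-0.091, -0.996, -0.001], [-0.996, 0.091, -0.0], [0.0, 0.001, -1.0]]
contact_force: [0.8, 1.1, 0.3]
gripper_width: 0.0747
```

```bash
python3 - <<'E'
from h import *
go(.635,.219,.078,175,True)
print(status.read_state()['qpos'].round(0))
E
```

```text
delta [-0.2 -0.5 49.2] turn -0.004 | now [0.6346 0.2189 0.1272] yaw 174.8 q7 137 w 74.7 F [0.8 1.1 0.3] t 34.2
[ -7.  44. -26.  83.  21.  58. 137.]
```

servo_tool(
  deltas=[
    [0, -0.5, 15, 0, 75],
    [0, -0.5, 30, 0, 75],
    [0, -0.5, 42, 0, 75],
    [0, -0.5, 48, 0, 75],
    [0, -0.5, 48, 0, 75],
    [0, -0.5, 48, 0, 75],
  ],
  squeeze=60,
)

```text
clock: 34.73
eef_pos: [0.6352, 0.2194, 0.0799]
eef_rot: [[-0.092, -0.996, -0.0], [-0.996, 0.092, -0.0], [0.0, 0.0, -1.0]]
contact_force: [0.4, -0.1, 0.8]
gripper_width: 0.0749
```

servo_tool(
  deltas=[
    [0, 0, 0, 0, 44],
    [0, 0, 0, 0, 44],
    [0, 0, 0, 0, 44],
    [0, 0, 0, 0, 44],
    [0, 0, 0, 0, 44],
    [0, 0, 0, 0, 44],
  ],
)

```text
clock: 35.23
eef_pos: [0.6351, 0.2193, 0.08]
eef_rot: [[-0.092, -0.996, 0.0], [-0.996, 0.092, 0.0], [-0.0, -0.0, -1.0]]
contact_force: [0.3, -0.4, 0.4]
gripper_width: 0.0438
```

servo_tool(
  deltas=[
    [0, 0, 0, 0.1, 44],
    [0, 0, 0, 0.2, 44],
    [0, 0, 0, 0.32, 44],
    [0, 0, 0, 0.44, 44],
    [0, 0, 0, 0.56, 44],
    [0, 0, 0, 0.68, 44],
    [0, 0, 0, 0.8, 44],
    [0, 0, 0, 0.9, 44],
  ],
)

```text
clock: 35.9
eef_pos: [0.635, 0.2195, 0.0799]
eef_rot: [[-0.84, -0.543, 0.0], [-0.543, 0.84, 0.0], [-0.0, 0.0, -1.0]]
contact_force: [0.2, -0.6, -0.4]
gripper_width: 0.044
```

```bash
python3 - <<'E'
from h import *
go(.635,.219,.08,175,True)
s=snap('scene');save(s,'s13.npy'); t=snap('top');save(t,'t13.npy')
for n,lo,hi,r in(('o',(5,150,100),(18,255,255),(265,135,310,175)),('b',(100,120,60),(125,255,255),(290,140,340,180)),('y',(22,150,80),(34,255,255),(310,135,360,185))): print(n,end=' ');blob(t,lo,hi,.118,r)
E
```

```text
delta [ 0.3 -0.4 -0.1] turn -0.91 | now [0.635  0.2195 0.0799] yaw 122.9 q7 94 w 44.0 F [ 0.2 -0.6 -0.4] t 35.9
o [0.6271 0.0881] 45.0 mm -2.6 deg 53.9 mm -94.2 deg
b [0.6233 0.0234] 43.5 mm -3.9 deg 50.8 mm -94.8 deg
y [ 0.6175 -0.0415] 44.7 mm -4.2 deg 51.5 mm -94.4 deg
```

The fingers stopped at the commanded 44 mm, so the grip is doubtful and the carriage hasn't moved. Command a tighter closing.

servo_tool(
  deltas=[
    [0, 0, 0, 0, 25],
    [0, 0, 0, 0, 25],
    [0, 0, 0, 0, 25],
    [0, 0, 0, 0, 25],
    [0, 0, 0, 0, 25],
    [0, 0, 0, 0, 25],
  ],
)

```text
clock: 36.5
eef_pos: [0.6351, 0.2191, 0.0798]
eef_rot: [[-0.837, -0.547, -0.0], [-0.547, 0.837, 0.0], [0.0, 0.0, -1.0]]
contact_force: [0.7, -0.5, -0.4]
gripper_width: 0.0249
```

```bash
python3 - <<'E'
from h import *
s=snap('scene');save(s,'s14.npy'); crop(s,365,110,455,200,6,'s14.png')
E
```

```text
(no output)
```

View pics/s14.png

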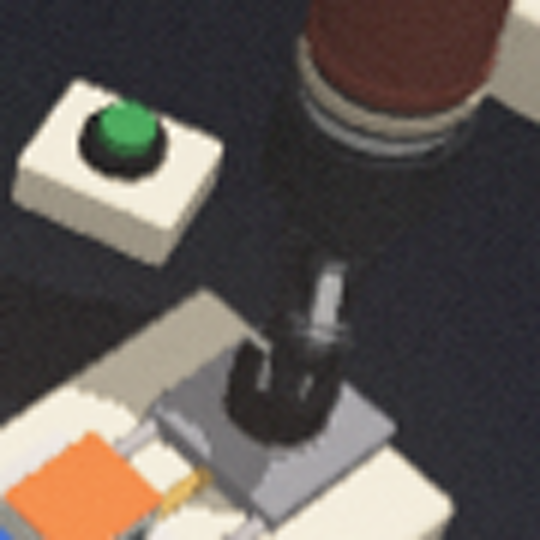

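The fingers closed to 25 mm at the knob's top without touching it, so the knob must be lower than I thought. Triangulate the gearbox corners.

```bash
python3 - <<'E'
from h import *
t=load('top0.npy'); s=load('s14.npy')
def tri(a,b):
    o1,d1=ray(t,215+(a[0]+.5)/4.7-.5,120+(a[1]+.5)/4.7-.5);o2,d2=ray(s,365+(b[0]+.5)/6-.5,110+(b[1]+.5)/6-.5)
    k=np.linalg.lstsq(np.c_[d1,-d2],o2-o1,rcond=None)[0]; return (o1+d1*k[0]).round(4),(o2+d2*k[1]).round(4)
print(tri((180,243),(150,410)),tri((193,112),(275,525)),tri((62,102),(395,430)))
f=lambda P:((proj(s,P)-(365,110)+.5)*6-.5).round(0)
for z in(.05,.06,.07,.08,.09,.1,.107): print(z,f((.635,.219,z)), 'front rim',f((.635+.025*.78,.219-.025*.62,z)))
print(status.read_state()['contact_force'],status.read_state()['gripper_width'])
E
```

```text
(array([0.5939, 0.1831, 0.0532]), array([0.5951, 0.1847, 0.0538])) (array([0.676 , 0.1785, 0.0516]), array([0.6767, 0.1793, 0.0519])) (array([0.6816, 0.2588, 0.0553]), array([0.6824, 0.2597, 0.0558]))
0.05 [260. 425.] front rim [270. 468.]
0.06 [264. 413.] front rim [275. 456.]
0.07 [268. 400.] front rim [280. 444.]
0.08 [273. 388.] front rim [284. 432.]
0.09 [278. 375.] front rim [289. 419.]
0.1 [282. 362.] front rim [294. 407.]
0.107 [286. 353.] front rim [297. 397.]
[ 0.22715279 -0.08071552  0.41323211] 0.024961779964280593
```

The gearbox top is at about z 0.053, so the knob top is near 0.091 and the grip TCP about 0.06; the centre is about (.637,.221). Open, turn back, go lower and grip again.

servo_tool(
  deltas=[
    [0, 0, -3, 0, 75],
    [0, 0, -5, 0, 75],
    [0, 0, -10, -0.12, 75],
    [0, 0, -10, -0.24, 75],
    [0, 0, -10, -0.36, 75],
    [0, 0, -10, -0.48, 75],
    [0, 0, -10, -0.6, 75],
    [0, 0, -10, -0.72, 75],
  ],
)

```text
clock: 37.22
eef_pos: [0.6353, 0.2192, 0.0903]
eef_rot: [[-0.263, -0.965, 0.001], [-0.965, 0.263, -0.0], [-0.0, -0.001, -1.0]]
contact_force: [-0.2, -0.0, 0.2]
gripper_width: 0.0748
```

servo_tool(
  deltas=[
    [0, 0, 0, -0.12, 75],
    [0, 0, 0, -0.2, 75],
    [0, 0, 0, -0.2, 75],
    [0, 0, 0, -0.2, 75],
  ],
)

```text
clock: 37.55
eef_pos: [0.6352, 0.2191, 0.09]
eef_rot: [[-0.074, -0.997, 0.0], [-0.997, 0.074, 0.0], [-0.0, -0.0, -1.0]]
contact_force: [-0.5, 1.0, -1.2]
gripper_width: 0.075
```

```bash
python3 - <<'E'
from h import *
go(.637,.2213,.065,175,True)
print(status.read_state()['qpos'].round(0))
E
```

```text
delta [-2.4 -1.6 25. ] turn 0.013 | now [0.6352 0.2191 0.09  ] yaw 175.8 q7 137 w 75.0 F [-0.5  1.  -1.2] t 37.5
[ -7.  46. -25.  84.  22.  54. 137.]
```

servo_tool(
  deltas=[
    [-2.3, -1.6, 5, 0, 75],
    [-2.3, -1.6, 11, 0, 75],
    [-2.3, -1.6, 17, 0, 75],
    [-2.3, -1.6, 22, 0, 75],
    [-2.3, -1.6, 26, 0, 75],
    [-2.3, -1.6, 26, 0, 75],
    [-2.3, -1.6, 26, 0, 75],
  ],
)

```text
clock: 38.13
eef_pos: [0.6366, 0.2213, 0.0633]
eef_rot: [[-0.072, -0.997, -0.001], [-0.997, 0.072, -0.0], [0.0, 0.001, -1.0]]
contact_force: [0.5, -0.3, 0.6]
gripper_width: 0.0749
```

servo_tool(
  deltas=[
    [0, 0, 0, 0, 40],
    [0, 0, 0, 0, 40],
    [0, 0, 0, 0, 40],
    [0, 0, 0, 0, 40],
    [0, 0, 0, 0, 40],
  ],
)

```text
clock: 38.55
eef_pos: [0.637, 0.2216, 0.0648]
eef_rot: [[-0.072, -0.997, 0.001], [-0.997, 0.072, 0.0], [-0.0, -0.001, -1.0]]
contact_force: [-2.7, -0.9, 5.0]
gripper_width: 0.0469
```

Gripped at 46.9 mm. Turn clockwise and check that the carriage moves.

servo_tool(
  deltas=[
    [0, 0, 0, 0.1, 40],
    [0, 0, 0, 0.22, 40],
    [0, 0, 0, 0.34, 40],
    [0, 0, 0, 0.46, 40],
    [0, 0, 0, 0.58, 40],
    [0, 0, 0, 0.7, 40],
    [0, 0, 0, 0.82, 40],
    [0, 0, 0, 0.94, 40],
  ],
)

```text
clock: 39.22
eef_pos: [0.6355, 0.2226, 0.0648]
eef_rot: [[-0.85, -0.527, -0.002], [-0.527, 0.85, 0.001], [0.001, 0.002, -1.0]]
contact_force: [-4.4, 0.3, 6.7]
gripper_width: 0.0469
```

servo_tool(
  deltas=[
    [0, 0, 0, 0.12, 40],
    [0, 0, 0, 0.24, 40],
    [0, 0, 0, 0.36, 40],
    [0, 0, 0, 0.48, 40],
    [0, 0, 0, 0.6, 40],
    [0, 0, 0, 0.72, 40],
    [0, 0, 0, 0.84, 40],
    [0, 0, 0, 0.96, 40],
  ],
)

```text
clock: 39.88
eef_pos: [0.6353, 0.2244, 0.0648]
eef_rot: [[-0.92, 0.393, -0.002], [0.393, 0.92, 0.003], [0.003, 0.002, -1.0]]
contact_force: [-3.5, 2.2, 6.6]
gripper_width: 0.0468
```

```bash
cat >> h.py <<'E'
def loggers(t):
    for n,lo,hi,r in(('o',(5,150,100),(18,255,255),(265,135,345,180)),('b',(100,120,60),(125,255,255),(285,140,360,182)),('y',(22,150,80),(34,255,255),(305,135,372,185))): print(n,end=' ');blob(t,lo,hi,.118,r)
E
python3 - <<'E'
from h import *
go(.637,.2213,.065,175,True)
t=snap('top');save(t,'t15.npy');loggers(t)
E
```

```text
delta [-2.8 -2.2 -0.2] turn -1.887 | now [0.6353 0.2244 0.0648] yaw 66.9 q7 50 w 46.8 F [-3.5  2.2  6.6] t 39.9
o [0.6259 0.0725] 45.0 mm -3.0 deg 53.6 mm -94.4 deg
b [0.622 0.008] 43.4 mm -4.0 deg 50.8 mm -94.8 deg
y [ 0.6163 -0.057 ] 44.8 mm -4.8 deg 52.0 mm -94.9 deg
```

servo_tool(
  deltas=[
    [0, 0, 0, 0.12, 40],
    [0, 0, 0, 0.24, 40],
    [0, 0, 0, 0.36, 40],
    [0, 0, 0, 0.48, 40],
    [0, 0, 0, 0.6, 40],
    [0, 0, 0, 0.72, 40],
    [0, 0, 0, 0.84, 40],
    [0, 0, 0, 0.96, 40],
  ],
)

```text
clock: 40.6
eef_pos: [0.6367, 0.2256, 0.0649]
eef_rot: [[-0.207, 0.978, 0.001], [0.978, 0.207, 0.005], [0.005, 0.002, -1.0]]
contact_force: [-1.9, 2.9, 4.1]
gripper_width: 0.047
```

servo_tool(
  deltas=[
    [0, 0, 0, 0.12, 40],
    [0, 0, 0, 0.24, 40],
    [0, 0, 0, 0.36, 40],
    [0, 0, 0, 0.48, 40],
    [0, 0, 0, 0.6, 40],
    [0, 0, 0, 0.72, 40],
    [0, 0, 0, 0.84, 40],
    [0, 0, 0, 0.96, 40],
  ],
)

```text
clock: 41.27
eef_pos: [0.6385, 0.2252, 0.0649]
eef_rot: [[0.683, 0.73, 0.005], [0.73, -0.683, 0.005], [0.007, 0.0, -1.0]]
contact_force: [1.0, 3.1, 3.3]
gripper_width: 0.0471
```

servo_tool(
  deltas=[
    [0, 0, 0, 0.12, 40],
    [0, 0, 0, 0.24, 40],
    [0, 0, 0, 0.36, 40],
    [0, 0, 0, 0.48, 40],
    [0, 0, 0, 0.6, 40],
    [0, 0, 0, 0.72, 40],
    [0, 0, 0, 0.84, 40],
    [0, 0, 0, 0.92, 40],
  ],
)

```text
clock: 41.93
eef_pos: [0.6392, 0.2234, 0.0649]
eef_rot: [[0.995, -0.101, 0.006], [-0.101, -0.995, 0.002], [0.005, -0.002, -1.0]]
contact_force: [2.3, 2.3, 3.3]
gripper_width: 0.0468
```

servo_tool(
  deltas=[
    [0, 0, 0, 0, 40],
    [0, 0, 0, 0, 40],
    [0, 0, 0, 0, 40],
  ],
)

```text
clock: 42.18
eef_pos: [0.639, 0.2234, 0.0649]
eef_rot: [[0.995, -0.096, 0.005], [-0.096, -0.995, 0.003], [0.005, -0.003, -1.0]]
contact_force: [3.9, 3.4, 4.6]
gripper_width: 0.0467
```

```bash
python3 - <<'E'
from h import *
go(.637,.2213,.065,175,True)
t=snap('top');save(t,'t16.npy');loggers(t); s=snap('scene');save(s,'s16.npy')
a=load('top0.npy')
# black line / red pointer columns in the top view
for n,c in(('start',a),('now',t)):
    im=c['img'].astype(int); u0,v0=proj(c,(.6586,-.0175,.076)); print(n,'tip px',u0.round(1),v0.round(1))
    for v in range(139,153): print(v,' '.join('%3d/%3d'%(p[0],p[1]) for p in im[v,(305 if n=='start' else 312):(331 if n=='now' else 313)]))
E
```

```text
delta [-1.8  2.3 -0.1] turn -4.721 | now [0.639  0.2234 0.0649] yaw -95.5 q7 -81 w 46.7 F [3.9 3.4 4.6] t 42.2
o [0.6237 0.0443] 45.0 mm -2.3 deg 52.5 mm -93.4 deg
b [ 0.6196 -0.0203] 42.9 mm -4.3 deg 50.5 mm -94.8 deg
y [ 0.6141 -0.0849] 44.7 mm -4.5 deg 52.6 mm -94.3 deg
start tip px 324.0 146.9
139 251/245 251/245 251/245 251/245 251/246 251/246 251/246 251/246
140 251/246 251/246 251/246 251/246 251/246 251/246 251/246 251/246
141 251/246 251/246 251/246 251/246 251/246 251/246 251/246 251/247
142 251/248 251/247 251/247 251/247 251/247 237/228 235/227 249/244
143 251/249 251/249 251/248 251/248 251/248 209/197 231/224 250/247
144 251/248 251/248 251/248 251/248 251/248 205/194 236/230 251/248
145 251/248 251/248 251/248 251/248 246/242 186/175 236/230 251/249
146 251/248 251/248 251/248 251/248 243/238 177/167 238/232 251/248
147 251/248 251/248 251/248 251/248 233/226 154/142 237/231 251/248
148 251/248 251/248 251/248 251/247 220/207 134/122 238/231 251/248
149 251/247 251/248 251/248 251/248 216/203 139/127 239/232 251/248
150 251/246 251/247 251/247 251/247 222/208 159/143 2
[... 1657 characters left out ...]
/202 204/212 165/181 195/206 173/181 144/160 194/203 223/227 228/229 227/226
149 247/241 252/249 252/249 215/216 117/154 110/152 111/155 111/155 109/155 110/154 107/151 108/156 119/163 113/153 118/157 119/161 133/169 140/171 137/168
150 246/240 252/249 252/249 219/220 121/160 108/152 109/153 108/152 110/152 110/154 109/154 110/154 110/154 110/154 111/156 112/156 111/155 112/157 110/156
151 247/241 252/249 252/249 213/213 113/153 109/153 110/154 110/154 108/153 111/155 111/155 110/155 110/155 111/156 112/156 112/155 111/157 111/155 109/155
152 245/240 252/249 252/249 208/212 107/153 108/152 109/155 109/154 111/155 110/154 112/155 110/154 111/157 111/155 111/155 109/156 111/156 112/158 111/156
```

The line now stands about 5.5 mm past the pointer (line at u≈325.9, tip at 323.9). Wind back anticlockwise.

servo_tool(
  deltas=[
    [0, 0, 0, -0.12, 40],
    [0, 0, 0, -0.24, 40],
    [0, 0, 0, -0.36, 40],
    [0, 0, 0, -0.48, 40],
    [0, 0, 0, -0.6, 40],
    [0, 0, 0, -0.72, 40],
    [0, 0, 0, -0.84, 40],
    [0, 0, 0, -0.95, 40],
  ],
)

```text
clock: 42.95
eef_pos: [0.6383, 0.2251, 0.0649]
eef_rot: [[0.653, 0.758, 0.004], [0.757, -0.653, 0.006], [0.007, -0.001, -1.0]]
contact_force: [2.5, 5.5, 4.3]
gripper_width: 0.047
```

servo_tool(
  deltas=[
    [0, 0, 0, 0, 40],
    [0, 0, 0, 0, 40],
    [0, 0, 0, 0, 40],
  ],
)

```text
clock: 43.2
eef_pos: [0.6383, 0.2251, 0.0649]
eef_rot: [[0.656, 0.755, 0.004], [0.755, -0.656, 0.006], [0.007, -0.001, -1.0]]
contact_force: [3.1, 5.5, 4.9]
gripper_width: 0.0467
```

```bash
cat >> h.py <<'E'
def line(t,show=(143,148)):
    "line and pointer columns just at the pointer's tip (top view), mm"
    im=t['img'].astype(float)
    for v in range(*show):
        r=im[v,314:336]; print(v,' '.join('%3d/%3d'%(p[0],p[1]) for p in r))
E
python3 - <<'E'
from h import *
go(.637,.2213,.065,175,True)
t=snap('top');save(t,'t17.npy');loggers(t); line(t)
p=at(t,325.9,146,.074);q=at(t,323.9,146,.076);print((p-q)[:2]@[.0698,.9976])
E
```

```text
delta [-3.8  1.5 -0.1] turn -3.77 | now [0.6383 0.2251 0.0649] yaw -41.0 q7 -36 w 46.7 F [3.1 5.5 4.9] t 43.2
o [0.624  0.0488] 44.9 mm -3.5 deg 53.0 mm -94.7 deg
b [ 0.6206 -0.0157] 44.0 mm -4.0 deg 50.4 mm -94.6 deg
y [ 0.6145 -0.0803] 44.8 mm -4.7 deg 52.5 mm -94.5 deg
143 252/249 252/249 250/246 248/243 248/243 247/242 243/237 240/235 222/212 238/136 247/ 93 228/132 171/143 150/140 183/168 207/190 212/195 212/195 202/184 246/238 252/249 252/248
144 252/250 252/250 252/250 252/250 252/250 252/250 252/250 252/250 249/239 249/163 248/ 95 239/189 241/235 244/240 247/242 248/244 248/244 248/243 246/241 251/247 252/249 252/249
145 252/250 252/250 252/250 252/250 252/250 252/250 252/250 252/250 252/240 251/167 243/ 93 246/229 251/249 252/250 252/250 252/250 252/250 252/250 252/250 252/250 252/250 252/250
146 252/250 252/250 252/250 252/250 252/250 252/250 252/250 252/250 252/247 244/187 210/ 95 245/235 252/250 252/250 252/250 252/250 252/250 252/250 252/250 252/250 252/250 252/249
147 234/231 227/227 226/224 237/234 242/239 242/239 241/236 250/246 252/250 228/199 145/ 99 242/236 252/250 252/250 252/250 252/250 252/250 252/250 252/250 252/250 252/250 252/250
-0.0054834227214554075
```

The line moved back 4.6 mm, as expected for 0.5 rad of play, and now stands about 0.8 mm past. Make a last small turn, release and lift.

servo_tool(
  deltas=[
    [0, 0, 0, -0.04, 40],
    [0, 0, 0, -0.08, 40],
    [0, 0, 0, -0.08, 40],
    [0, 0, 0, -0.08, 40],
    [0, 0, 0, -0.08, 40],
  ],
)

```text
clock: 43.67
eef_pos: [0.6382, 0.2252, 0.0649]
eef_rot: [[0.594, 0.805, 0.004], [0.805, -0.594, 0.006], [0.007, -0.0, -1.0]]
contact_force: [2.2, 5.7, 4.5]
gripper_width: 0.0468
```

servo_tool(
  deltas=[
    [0, 0, 0, 0, 60],
    [0, 0, 0, 0, 75],
    [0, 0, 0, 0, 75],
    [0, 0, 0, 0, 75],
    [0, 0, 0, 0, 75],
    [0, 0, -20, 0, 75],
    [0, 0, -50, 0, 75],
    [0, 0, -90, 0, 75],
  ],
)

```text
clock: 44.33
eef_pos: [0.6342, 0.2208, 0.1513]
eef_rot: [[0.597, 0.802, -0.008], [0.802, -0.598, -0.003], [-0.007, -0.005, -1.0]]
contact_force: [1.4, 0.4, -0.8]
gripper_width: 0.0749
```

```bash
python3 - <<'E'
from h import *
t=snap('top');save(t,'t18.npy');loggers(t); line(t)
s=load('scene0.npy')
print('btn',at(t,207,215.5,.057),at(s,386.0,131,.057))
for c in(t,snap('scene')):
    h=cv2.cvtColor(c['img'],cv2.COLOR_RGB2HSV); m=cv2.inRange(h,(45,120,40),(80,255,255)); u,v=proj(c,(.467,.308,.057)).astype(int)
    k=np.zeros_like(m);k[v-18:v+18,u-18:u+18]=1; vv,uu=np.nonzero(m*k); print(len(uu),uu.mean(),vv.mean(),at(c,uu.mean(),vv.mean(),.055))
go(.468,.309,.12,-41,True)
E
```

```text
o [0.624  0.0496] 45.0 mm -2.7 deg 52.5 mm -93.9 deg
b [ 0.6206 -0.015 ] 44.1 mm -3.9 deg 50.5 mm -94.4 deg
y [ 0.6146 -0.0796] 44.7 mm -4.5 deg 52.7 mm -94.3 deg
143 252/249 252/249 250/246 248/243 247/243 246/242 242/237 240/234 221/211 238/136 247/ 91 228/132 171/143 154/142 184/168 207/190 211/193 211/194 199/182 246/239 252/248 252/248
144 252/250 252/250 252/250 252/250 252/250 252/250 252/250 252/250 249/239 249/163 248/ 93 248/219 245/240 244/240 246/242 247/243 248/244 248/243 247/242 251/247 252/249 252/249
145 252/249 252/250 252/250 252/250 252/250 252/250 252/250 252/250 251/239 251/165 243/ 92 249/235 252/250 252/250 252/250 252/250 252/250 252/250 252/250 252/250 252/250 252/250
146 252/250 252/250 252/250 252/250 252/250 252/250 252/250 252/250 252/248 244/187 217/ 99 246/235 252/250 252/250 252/250 252/250 252/250 252/250 252/250 252/250 252/249 252/249
147 234/232 227/227 226/224 237/234 242/239 242/238 241/236 249/246 252/250 227/198 159/113 242/236 252/250 252/250 252/250 252/250 252/250 252/250 252/250 252/249 252/249 252/249
btn [0.46701405 0.30751043 0.057     ] [0.47101585 0.30880145 0.057     ]
89 205.41573033707866 215.38202247191012 [0.46752707 0.31268346 0.055     ]
59 385.8305084745763 130.94915254237287 [0.46951025 0.31017945 0.055     ]
delta [ -33.2 -192.3   39.1] turn 0.076 | now [0.6415 0.2208 0.1612] yaw -36.7 q7 -35 w 75.1 F [ 1.2 -1.1  1. ] t 44.4
```

The line stands at the pointer to within about 1 mm. Go over to the button with the fingers shut.

servo_tool(
  deltas=[
    [-6, -30, -5, 0, 40],
    [-12, -65, 0, 0, 10],
    [-18, -100, 5, 0, 0],
    [-24, -135, 10, 0, 0],
    [-28, -165, 20, 0, 0],
    [-31, -184, 30, 0, 0],
    [-32, -190, 35, 0, 0],
    [-32, -190, 35, 0, 0],
  ],
)

```text
clock: 45.1
eef_pos: [0.4629, 0.31, 0.1175]
eef_rot: [[0.595, 0.804, -0.003], [0.804, -0.595, -0.001], [-0.003, -0.002, -1.0]]
contact_force: [0.4, -0.4, -0.1]
gripper_width: -0.0001
```

servo_tool(
  deltas=[
    [0, 0, 0, 0, 0],
    [0, 0, 0, 0, 0],
    [0, 0, 0, 0, 0],
    [0, 0, 0, 0, 0],
  ],
)

```text
clock: 45.43
eef_pos: [0.4671, 0.3081, 0.1194]
eef_rot: [[0.599, 0.801, 0.002], [0.801, -0.599, -0.0], [0.001, 0.002, -1.0]]
contact_force: [-0.4, -0.4, 0.4]
gripper_width: -0.0
```

```bash
python3 - <<'E'
from h import *
go(.468,.310,.063,-36.5,True)
E
```

```text
delta [ 2.  -0.5 56.4] turn -0.005 | now [0.4671 0.3081 0.1194] yaw -36.8 q7 -44 w -0.0 F [-0.4 -0.4  0.4] t 45.4
```

servo_tool(
  deltas=[
    [2, -0.5, 20, 0, 0],
    [2, -0.5, 40, 0, 0],
    [2, -0.5, 53, 0, 0],
    [2, -0.5, 57, 0, 0],
    [2, -0.5, 58, 0, 0],
    [2, -0.5, 58, 0, 0],
  ],
)

```text
clock: 45.93
eef_pos: [0.467, 0.3108, 0.0612]
eef_rot: [[0.598, 0.802, 0.001], [0.802, -0.598, 0.0], [0.001, 0.001, -1.0]]
contact_force: [-0.5, -0.0, 0.0]
gripper_width: 0.0003
```

servo_tool(
  deltas=[
    [0, 0, 2, 0, 0],
    [0, 0, 4, 0, 0],
    [0, 0, 6, 0, 0],
    [0, 0, 8, 0, 0],
    [0, 0, 8, 0, 0],
  ],
)

```text
clock: 46.35
eef_pos: [0.4659, 0.3111, 0.0526]
eef_rot: [[0.597, 0.802, -0.0], [0.802, -0.597, -0.0], [-0.0, -0.0, -1.0]]
contact_force: [-0.1, 0.1, 0.3]
gripper_width: -0.0
```

servo_tool(
  deltas=[
    [0, 0, 1.5, 0, 0],
    [0, 0, 3, 0, 0],
    [0, 0, 4, 0, 0],
    [0, 0, 4, 0, 0],
  ],
)

```text
clock: 46.68
eef_pos: [0.4659, 0.3111, 0.0486]
eef_rot: [[0.597, 0.802, -0.0], [0.802, -0.597, -0.0], [-0.0, -0.0, -1.0]]
contact_force: [-0.2, -1.1, -0.1]
gripper_width: -0.0
```

No contact yet. The real fingertips evidently stand somewhat behind the TCP, as at the knob. Go on slowly.

servo_tool(
  deltas=[
    [1, 1.5, 1.5, 0, 0],
    [1, 1.5, 3, 0, 0],
    [1, 1.5, 4, 0, 0],
    [1, 1.5, 4, 0, 0],
  ],
)

```text
clock: 47.02
eef_pos: [0.4677, 0.3109, 0.0445]
eef_rot: [[0.597, 0.802, -0.001], [0.802, -0.597, -0.0], [-0.001, -0.0, -1.0]]
contact_force: [0.7, -0.0, 0.3]
gripper_width: -0.0002
```

```bash
python3 - <<'E'
from h import *
s=snap('scene');crop(s,350,90,430,160,8,'s20.png')
f=lambda P:((proj(s,P)-(350,90)+.5)*8-.5).round(0)
for z in(.035,.045,.055,.07): print(z,f((.466,.311,z)),f((.468,.309,z)))
go(.468,.310,.045,-36.5,True)
E
```

```text
0.035 [277. 360.] [277. 365.]
0.045 [281. 343.] [281. 348.]
0.055 [285. 325.] [285. 330.]
0.07 [291. 298.] [291. 304.]
delta [-0.7  0.7 -0.3] turn -0.003 | now [0.4678 0.311  0.0447] yaw -36.7 q7 -40 w 0.0 F [-1.   0.5 -0. ] t 47.1
```

View pics/s20.png

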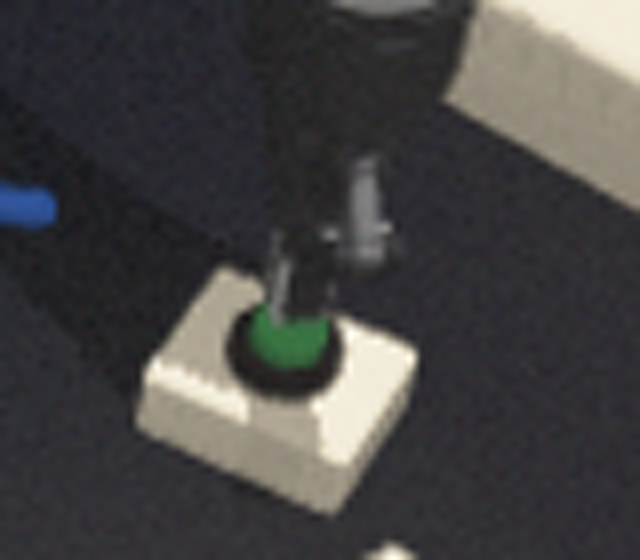

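The closed fingertips at (295,310) hover just above the green button, which is centred at (290,335). Keep lowering until the spring force shows.

servo_tool(
  deltas=[
    [0, 0, 1.5, 0, 0],
    [0, 0, 3, 0, 0],
    [0, 0, 4, 0, 0],
    [0, 0, 4, 0, 0],
  ],
)

```text
clock: 47.4
eef_pos: [0.4677, 0.311, 0.0405]
eef_rot: [[0.597, 0.802, -0.001], [0.802, -0.597, -0.0], [-0.001, -0.0, -1.0]]
contact_force: [0.2, 0.2, -0.1]
gripper_width: -0.0001
```

servo_tool(
  deltas=[
    [0, 0, 1.5, 0, 0],
    [0, 0, 3, 0, 0],
    [0, 0, 3, 0, 0],
  ],
)

```text
clock: 47.65
eef_pos: [0.4677, 0.311, 0.0375]
eef_rot: [[0.597, 0.802, -0.001], [0.802, -0.597, -0.0], [-0.001, -0.0, -1.0]]
contact_force: [-0.2, 0.2, -0.2]
gripper_width: 0.0
```

servo_tool(
  deltas=[
    [0, 0, 1, 0, 0],
    [0, 0, 2, 0, 0],
    [0, 0, 3, 0, 0],
    [0, 0, 3, 0, 0],
  ],
)

```text
clock: 47.98
eef_pos: [0.468, 0.311, 0.0349]
eef_rot: [[0.597, 0.802, 0.0], [0.802, -0.597, 0.0], [0.0, 0.0, -1.0]]
contact_force: [-0.3, -0.2, 1.8]
gripper_width: -0.0002
```

servo_tool(
  deltas=[
    [0, 0, 1, 0, 0],
    [0, 0, 2, 0, 0],
    [0, 0, 3, 0, 0],
    [0, 0, 3, 0, 0],
  ],
)

```text
clock: 48.32
eef_pos: [0.468, 0.311, 0.0319]
eef_rot: [[0.597, 0.802, 0.0], [0.802, -0.597, 0.0], [0.0, -0.0, -1.0]]
contact_force: [-1.5, -0.5, 2.9]
gripper_width: -0.0001
```

Contact: the spring force is rising. Press to the stop.

servo_tool(
  deltas=[
    [0, 0, 1, 0, 0],
    [0, 0, 2, 0, 0],
    [0, 0, 3, 0, 0],
    [0, 0, 4, 0, 0],
    [0, 0, 4, 0, 0],
  ],
)

```text
clock: 48.73
eef_pos: [0.468, 0.3111, 0.0293]
eef_rot: [[0.597, 0.802, -0.0], [0.802, -0.597, 0.001], [0.001, -0.001, -1.0]]
contact_force: [-3.8, -1.4, 13.5]
gripper_width: -0.0002
```

Bottomed out at 13.5 N, beyond the 5 N spring. Lift clear and check.

servo_tool(
  deltas=[
    [0, 0, -10, 0, 0],
    [0, 0, -40, 0, 0],
    [0, 0, -80, 0, 0],
    [0, 0, -110, 0, 0],
    [0, 0, -120, 0, 0],
    [0, 0, -120, 0, 0],
    [0, 0, -120, 0, 0],
  ],
)

```text
clock: 49.32
eef_pos: [0.4673, 0.3112, 0.1472]
eef_rot: [[0.597, 0.802, -0.001], [0.802, -0.597, 0.0], [-0.0, -0.001, -1.0]]
contact_force: [0.1, 0.5, -0.6]
gripper_width: -0.0001
```

```bash
python3 - <<'E'
from h import *
t=snap('top');save(t,'t21.npy');loggers(t); line(t,(144,148))
s=snap('scene');save(s,'s21.npy')
h=cv2.cvtColor(t['img'],cv2.COLOR_RGB2HSV)
# white dish stack centre in the top view, now and at the start
for c in(load('top0.npy'),t):
    g=c['img'][210:256,258:305].min(2)>150; v,u=np.nonzero(g); print('dishes px',u.mean()+258,v.mean()+210,len(u))
# line and pointer independently in the scene view: project line/pointer estimates
im=s['img'].astype(int); print(proj(s,(.6586,-.0175,.076)),proj(s,(.6586,-.0175,.074)))
for v in range(222,242): print(v,' '.join('%3d/%3d'%(p[0],p[1]) for p in im[v,350:376]))
go(.5,.3,.15,-36)
E
```

```text
o [0.624  0.0496] 44.9 mm -2.9 deg 52.6 mm -94.0 deg
b [ 0.6206 -0.015 ] 44.1 mm -3.9 deg 50.5 mm -94.5 deg
y [ 0.6146 -0.0796] 44.7 mm -4.6 deg 52.6 mm -94.5 deg
144 252/250 252/250 252/250 252/250 252/250 252/250 252/250 252/250 250/239 249/165 249/ 95 248/221 246/241 245/240 247/243 248/244 248/244 248/244 247/242 251/248 252/249 252/249
145 252/250 252/250 252/250 252/250 252/250 252/250 252/250 252/250 251/239 251/165 244/ 91 249/235 252/250 252/250 252/250 252/250 252/250 252/250 252/250 252/250 252/250 252/250
146 252/250 252/250 252/250 252/250 252/250 252/250 252/250 252/250 252/248 244/187 218/100 246/236 252/250 252/250 252/250 252/250 252/250 252/250 252/250 252/250 252/250 252/250
147 235/233 228/227 228/226 239/236 243/240 242/239 242/237 250/247 252/250 229/202 158/112 243/236 252/250 252/250 252/250 252/250 252/250 252/250 252/250 252/250 252/250 252/250
dishes px 280.5915151515151 232.7139393939394 825
dishes px 280.6678700361011 232.7280385078219 831
[357.06580135 232.33667924] [356.99529297 232.69220618]
222  79/120  77/114 107/130 158/165 166/165 115/117  80/ 84  
[... 3592 characters left out ...]
18 193/183 162/153 159/151 147/140 155/147 213/201 212/179 225/187 241/236 245/240 246/242 246/242 246/242 246/243 247/243 248/244 247/243 246/242 246/242 244/240
240 239/235 240/234 241/235 232/226 192/184 162/155 159/151 159/150 157/150 150/144 160/152 242/236 237/232 244/239 245/239 245/241 245/241 245/241 246/242 245/241 248/244 247/243 247/243 245/240 241/236 223/218
241 240/236 240/234 232/226 194/184 158/152 157/149 158/149 161/152 165/157 171/163 174/165 237/234 246/242 245/240 246/241 245/241 245/240 246/242 246/242 246/243 247/243 247/242 245/241 233/226 215/207 168/163
delta [11.4 33.4 -4.3] turn -0.011 | now [0.4664 0.3107 0.1458] yaw -36.7 q7 -45 w -0.1 F [-0.8 -0.2 -0.7] t 49.4
```

Everything is still. The scene view gives a second estimate of line against pointer, so I'll compare it with the top view before handing in.

```bash
python3 - <<'E'
from h import *
t=load('t21.npy'); s=load('s21.npy'); e=np.array([.0698,.9976])
Y=lambda c,u,v,z:at(c,u,v,z)[:2]@e*1e3
print('scene line',[Y(s,*p,.074).round(1) for p in((354.3,230),(355.2,231),(356.0,232))])
for z in(.076,.078,.080): print('scene ptr',z,[Y(s,*p,z).round(1) for p in((358.6,232.3),(359.8,234),(361.4,236))])
print('top line',Y(t,323.87,147,.074).round(1),'ptr',[Y(t,*p,z).round(1) for z in(.076,.08) for p in((323.66,145),(323.7,144))])
# pointer column profile without the line (start picture) and pointer profile now
for c in(load('top0.npy'),t):
    for v in(143,144,145,146):
        r=c['img'][v,319:330].astype(float); d=np.clip(r[:,0]-r[:,1]-4,0,None); print(v,(d@np.arange(319,330)/d.sum()).round(2),end=' | ')
    print()
E
```

```text
scene line [np.float64(28.3), np.float64(28.2), np.float64(27.9)]
scene ptr 0.076 [np.float64(31.6), np.float64(30.7), np.float64(30.1)]
scene ptr 0.078 [np.float64(30.8), np.float64(29.9), np.float64(29.3)]
scene ptr 0.08 [np.float64(30.0), np.float64(29.1), np.float64(28.5)]
top line 28.8 ptr [np.float64(29.8), np.float64(29.9), np.float64(29.6), np.float64(29.8)]
143 324.33 | 144 323.81 | 145 323.64 | 146 323.73 | 
143 324.35 | 144 323.75 | 145 323.65 | 146 323.73 |
```

```bash
python3 -c "
from h import *
print(workorder.job_done())"
```

```text
the job is handed in; nothing more can be done
None
```

All three loggers (orange, blue, yellow) are home and upright in the sockets. I wound the carriage about 5.5 mm past the pointer and brought it back anticlockwise. I then pressed the green button to its stop (13.5 N) and handed the job in, with the gripper clear at z ≈ 0.15 m. The hand-in reported no verdict.

**Last checks**
- **Loggers:** in the top camera picture all three moved with the carriage and kept the 66 mm spacing to within 2 mm. Their angles match the carriage to about 1.5°.
- **Dishes:** the stack did not move.
- **Line at the pointer:** the estimates disagree a little. The top camera and the travel put the line 0.3–1.0 mm past the pointer (to −y), and the coarser scene camera says 1–2.5 mm. All lie at or within the 2.5 mm limit, so I left it.
- **Screw play:** about 0.5 rad of the return turn did not move the carriage, so the play should be taken up. I had no direct reading of it, and none of the button coming back up after I lifted off.

**Problems on the way**
- Blue swung askew in the grip on the first try and was left leaning in its socket. I set it back on the bench and plugged it in again with a firmer grip and gentler motion.
- My first grip on the knob closed above it and missed, because I had taken the knob as about 15 mm too high. I gripped again lower down.

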